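# Pin the carving blanks to the jig and wind the jaw shut

## Task

Line up every carving blank that is on the jig bed with a bed hole and drive a tapered pin through it fully home, one pin per blank, upright and collar down on the wood. Then fit the crank from the rubber mat fully down on the square shaft end and turn it clockwise, several turns, until the jaw has closed up against the pinned blanks and they lie square to it. Lastly take the crank off and lay it flat back on its mat, with the pins and jaw left as they are; do not disturb the mallet or the glue bottle.

Things in the scene. Friction and masses are not known exactly. Their poses are not given: they have to be found in the camera images.
- bed: Fixed oak bed of the jig, 250 x 380 x 40 mm (x, y, z), top 40 mm above the bench; origin at the centre of its underside. Its own +x points away from the robot to the jaw. A green cast gearbox, 90 x 90 mm and 80 mm high, stands on the bench, its middle at x -20, y -270 mm in the bed's frame. The position and the yaw of the whole jig change from start to start.
- bed_hole1 (a point): Mouth centre of bed hole 1 of 3, on the bed's top (at x -45, y -100 mm in the bed's frame). Vertical round through hole, 17.5 mm across, 40 mm deep.
- bed_hole2 (a point): Mouth centre of bed hole 2 of 3, on the bed's top (at x -45, y 0 mm in the bed's frame). Vertical round through hole, 17.5 mm across, 40 mm deep.
- bed_hole3 (a point): Mouth centre of bed hole 3 of 3, on the bed's top (at x -45, y 100 mm in the bed's frame). Vertical round through hole, 17.5 mm across, 40 mm deep.
- blank1: Loose oak blank, 110 x 66 x 24 mm (x, y, z), about 0.2 kg, on the bed, out of line; two or three present, alike. Origin: mouth of its 17.5 mm vertical through hole on its top face, 24 mm above its underside, 30 mm from its -x end (robot side), 80 from its +x end (jaw side). Grip: a boss on the top face at x = +50 mm, 34 mm across, 24 high. Its x belongs along the bed's x.
- blank2: Loose oak blank, 110 x 66 x 24 mm (x, y, z), about 0.2 kg, on the bed, out of line; two or three present, alike. Origin: mouth of its 17.5 mm vertical through hole on its top face, 24 mm above its underside, 30 mm from its -x end (robot side), 80 from its +x end (jaw side). Grip: a boss on the top face at x = +50 mm, 34 mm across, 24 high. Its x belongs along the bed's x.
- blank3: Loose oak blank, 110 x 66 x 24 mm (x, y, z), about 0.2 kg, on the bed, out of line; two or three present, alike. Origin: mouth of its 17.5 mm vertical through hole on its top face, 24 mm above its underside, 30 mm from its -x end (robot side), 80 from its +x end (jaw side). Grip: a boss on the top face at x = +50 mm, 34 mm across, 24 high. Its x belongs along the bed's x.
- pin1: Loose tapered pin, 102 mm, 0.14 kg, tip down in the rack. Origin on its axis under its collar, z up along the pin. Below: steel, 16 mm across to 24 mm down, then tapering to 6 mm at 60 mm down. Above: brass collar 29 mm across, 6 mm thick; wooden grip 24 mm across from 6 to 42 mm up. Home: origin at the mouth of the blank's hole. Pushed in with a few N it pulls a blank up to 4 mm off into line.
- pin2: Loose tapered pin, 102 mm, 0.14 kg, tip down in the rack. Origin on its axis under its collar, z up along the pin. Below: steel, 16 mm across to 24 mm down, then tapering to 6 mm at 60 mm down. Above: brass collar 29 mm across, 6 mm thick; wooden grip 24 mm across from 6 to 42 mm up. Home: origin at the mouth of the blank's hole. Pushed in with a few N it pulls a blank up to 4 mm off into line.
- pin3: Loose tapered pin, 102 mm, 0.14 kg, tip down in the rack. Origin on its axis under its collar, z up along the pin. Below: steel, 16 mm across to 24 mm down, then tapering to 6 mm at 60 mm down. Above: brass collar 29 mm across, 6 mm thick; wooden grip 24 mm across from 6 to 42 mm up. Home: origin at the mouth of the blank's hole. Pushed in with a few N it pulls a blank up to 4 mm off into line.
- rack: Fixed wooden pin rack, 55 x 220 x 70 mm, with three square holes 19 mm wide, 75 mm apart along its y; origin at the centre of its underside. The pin collars rest on its top. Three pins always, alike: any pin fits any blank, and a spare one may stay here.
- crank: Loose steel crank, 0.45 kg, lying handle up on the mat. Origin: centre of the underside of its hub, a block 32 mm square, 34 high, sides along its x and y, with a 18 mm square through socket likewise aligned. An arm 22 mm wide, 10 thick, level with the underside, runs along +x to the upright handle at x = 70 mm. To carry it level pinch the hub across its x sides, 12 to 34 mm up.
- crank_handle (a point): On the axis of the handle, 39 mm above the crank's underside, 70 mm from the hub's axis. The handle is an upright wooden sleeve, 24 mm across, from 11 to 63 mm above the crank's underside; it spins freely, so a gripper can hold it and be carried round without turning.
- shaft_seat (a point): Foot of the square shaft end, on its axis, on top of the gearbox collar, 85 mm above the bench. The shaft end stands upright, 16 mm square, 24 mm high, with a point of 8 mm more narrowing to 9 mm square. With the crank fully down, the crank's origin is at this point.
- shaft (a joint): Angle of the square shaft (rad), growing clockwise seen from above. At 0 (and every quarter turn) its sides lie along the bed's x and y. Clockwise closes the jaw by 8 mm a turn; it starts at 0 to 6.3 and stays where it is left. Turning it takes about 0.06 N m; the crank has about 0.1 rad of play on it.
- jaw (a joint): The jaw is a dark wooden bar with a cork face, 32 mm thick, 30 mm high, over the bed beyond the blanks, parallel to the bed's y. Value: how far it has closed (m) from fully open, driven by the shaft only: 0.008 per turn. It meets blanks in line at about 0.037 and stops there (end stop at 0.0375); it counts as closed above 0.034. It starts at 0 to 0.008.
- mat: Fixed black rubber mat, 220 x 180 x 4 mm, where the crank lies; origin at the centre of its underside.
- mallet: Carver's round mallet standing on its head, 84 mm across and 248 mm high; leave alone. Origin at the centre of its underside.
- glue: White glue bottle, 60 mm across, 170 mm high; leave alone. Origin at the centre of its underside.

How it is judged:
On the way, in this order (a step that is already met when the one before it is completed fails the run):
1. every blank present is in line with a bed hole with a pin fully home, the jaw still open ((horizontal distance between blank1 and bed_hole1 below 0.003 m or horizontal distance between blank1 and bed_hole2 below 0.003 m or horizontal distance between blank1 and bed_hole3 below 0.003 m) and ((distance between pin1 and blank1 below 0.004 m and angle between pin1's own z axis and vertical below 0.1 rad) or (distance between pin2 and blank1 below 0.004 m and angle between pin2's own z axis and vertical below 0.1 rad) or (distance between pin3 and blank1 below 0.004 m and angle between pin3's own z axis and vertical below 0.1 rad)) and angle between each of blank1, blank2, blank3's own z axis and vertical below 0.06 rad and (horizontal distance between blank2 and bed_hole1 below 0.003 m or horizontal distance between blank2 and bed_hole2 below 0.003 m or horizontal distance between blank2 and bed_hole3 below 0.003 m) and ((distance between pin1 and blank2 below 0.004 m and angle between pin1's own z axis and vertical below 0.1 rad) or (distance between pin2 and blank2 below 0.004 m and angle between pin2's own z axis and vertical below 0.1 rad) or (distance between pin3 and blank2 below 0.004 m and angle between pin3's own z axis and vertical below 0.1 rad)) and (horizontal distance between blank3 and bed_hole1 below 0.003 m or horizontal distance between blank3 and bed_hole2 below 0.003 m or horizontal distance between blank3 and bed_hole3 below 0.003 m) and ((distance between pin1 and blank3 below 0.004 m and angle between pin1's own z axis and vertical below 0.1 rad) or (distance between pin2 and blank3 below 0.004 m and angle between pin2's own z axis and vertical below 0.1 rad) or (distance between pin3 and blank3 below 0.004 m and angle between pin3's own z axis and vertical below 0.1 rad)) and value of joint jaw below 0.02 m), for 0.3 s.
2. the crank is fully down on the square shaft end (distance between crank and shaft_seat below 0.006 m and angle between crank's own z axis and vertical below 0.12 rad and value of joint jaw below 0.02 m), for 0.3 s.
3. the crank, on the shaft, has wound the jaw more than half shut (distance between crank and shaft_seat below 0.006 m and angle between crank's own z axis and vertical below 0.12 rad and value of joint jaw above 0.022 m), for 0.1 s.
4. the crank, on the shaft, has wound the jaw shut (distance between crank and shaft_seat below 0.006 m and angle between crank's own z axis and vertical below 0.12 rad and value of joint jaw above 0.034 m), for 0.2 s.
At the end, for the whole second after the job is handed in: Each blank: hole within 3 mm of a bed hole, flat, square within 0.12 rad, with an upright pin (0.1 rad), collar within 4 mm of the wood; jaw closed past 0.034; crank flat and still on the mat, hub within 90 mm of its centre ((horizontal distance between blank1 and bed_hole1 below 0.003 m or horizontal distance between blank1 and bed_hole2 below 0.003 m or horizontal distance between blank1 and bed_hole3 below 0.003 m) and ((distance between pin1 and blank1 below 0.004 m and angle between pin1's own z axis and vertical below 0.1 rad) or (distance between pin2 and blank1 below 0.004 m and angle between pin2's own z axis and vertical below 0.1 rad) or (distance between pin3 and blank1 below 0.004 m and angle between pin3's own z axis and vertical below 0.1 rad)) and angle between each of blank1, blank2, blank3's own z axis and vertical below 0.06 rad and (horizontal distance between blank2 and bed_hole1 below 0.003 m or horizontal distance between blank2 and bed_hole2 below 0.003 m or horizontal distance between blank2 and bed_hole3 below 0.003 m) and ((distance between pin1 and blank2 below 0.004 m and angle between pin1's own z axis and vertical below 0.1 rad) or (distance between pin2 and blank2 below 0.004 m and angle between pin2's own z axis and vertical below 0.1 rad) or (distance between pin3 and blank2 below 0.004 m and angle between pin3's own z axis and vertical below 0.1 rad)) and (horizontal distance between blank3 and bed_hole1 below 0.003 m or horizontal distance between blank3 and bed_hole2 below 0.003 m or horizontal distance between blank3 and bed_hole3 below 0.003 m) and ((distance between pin1 and blank3 below 0.004 m and angle between pin1's own z axis and vertical below 0.1 rad) or (distance between pin2 and blank3 below 0.004 m and angle between pin2's own z axis and vertical below 0.1 rad) or (distance between pin3 and blank3 below 0.004 m and angle between pin3's own z axis and vertical below 0.1 rad)) and value of joint jaw above 0.034 m and z of crank in the frame of mat below 0.01 m and horizontal distance between crank and mat below 0.09 m and angle between crank's own z axis and vertical below 0.1 rad and linear speed of crank below 0.02 m/s and angle between the x axis of each of blank1, blank2, blank3 and the x axis of bed, either way round below 0.12 rad); the robot touches nothing.
It fails at once if the mallet or the glue bottle is moved by more than 4 cm (distance of any of mallet, glue from where it was at the start of the episode above 0.04 m).
Of blank1, blank2, blank3 only 2 to 3 are there at a start; the rules pass over those that are not, and their reading is None.
At some moment in a run one of blank1, blank2, blank3, crank may be knocked a few centimetres aside while the robot is not near it.
It also fails if it takes over 210 s, if anything falls off the work surface, if the arm or the gripper's body presses on something with over 40 N, if the wrist force passes 120 N, or if a joint passes its speed limit or range.

## Robot

A 6-joint arm with a two-finger parallel gripper is mounted at the origin on the work surface. World frame = base frame: x ahead of the robot, y to its left, z up, the work surface at z = 0. Lengths are in m, angles in rad, forces in N, time in s.
With the tool pointing down it reaches from about 0.25 to 0.725 m from the base axis. Payload 4 kg.
Tool frame: the origin (TCP) lies midway between the tips of the shut fingers; the grasp point (between the pads) lies 19 mm behind it; z points along the fingers, y is the direction in which the jaws open and shut (so a half turn about z gives the same grasp; the last joint's range is limited). The gripper opens to 85 mm and grips with 20 to 120 N. Pads are 22 mm wide; open, the fingers measure 114 mm over their backs; the gripper's body (76 mm by 85 mm) begins 54 mm behind the grasp point. The pads swing forward as they close: fully open they stand 13 mm farther back than shut.
Start: joints at [-1.246, 0.241, 0.005, 1.335, 0, 1.571], TCP at [0.16, -0.474, 0.231] pointing down, gripper open.
Joint ranges: [-2.72, 2.72], [-1.05, 1.87], [-1.09, 1.28], [-1.99, 2.15], [-1.42, 1.44], [-3.14, 3.14]. Speed limits (rad/s): [2.79, 2.79, 3.14, 3.14, 3.14, 3.14].

## Interface

Orientations are given as a unit quaternion [x, y, z, w].
In Python, from workcell import get_obs, camera, camera_model, job_done, masks_of gives the robot as it stands.
- The arm moves only by the tool jog_arm, never from a script. Its argument "deltas" is a list that holds one entry, the list of rows, each a list of 7 numbers: the shift along the tool's x, y, z in mm, then the turn, a rotation vector about the tool's x, y, z in degrees, then the finger opening in mm, from 0 to 85.4. A call has 1 to 5 rows; each row shifts and turns the pose as measured when the row begins, along the tool's axes as they then stand; what a row does not reach is not made up. A row lasts 1/10 s, in which the tool goes at most 50 mm and 8.59 degrees, less where a joint would pass 70% of its speed; a pose out of reach is approached as far as the arm can. A call with a gripper value outside its range is refused whole. The fingers move at their own pace and stop on an object; the grip force is fixed at half the most. Time passes only in rows, so rows that do not move let the fingers close. It gives the time, the measured TCP pose, the force and the opening at its end, in the units of the state.
- get_obs(): the state, without advancing time (a new reading comes with each control period).
- camera(name): name is "side" or "top"; returns the picture (480x640x3 uint8, red, green, blue); there is no depth.
- camera_model(name): a dict with "fovy" (degrees; the focal length in pixels is half the picture's height over the tangent of half this angle, whatever the lens; pixels are square), "cx", "cy" (the principal point, pixels), "k1" (the pictures are not rectified: a ray, as slopes to the right and down, at radius r is drawn at 1 + k1 r^2 times it, then the intrinsics apply), "pose" (4x4, takes a point from camera to world coordinates). Camera axes: x right, y down, z forward; pixel columns grow to the right and rows downward; lengths in m; the calibration is good to about 2 mm. A picture is of the moment at which its call begins. camera_model takes no time and is no camera call.
- job_done(): hands the job in, once; it reports no verdict.
Trained networks look in the newest picture that a camera, given by its name, has taken for a name from the list of things; names that differ only in an ending like _2 or _b are one class to them, and where a whole thing is asked for, a point or a joint stands for the part that bears it (a point fixed in the world has none). Each returns a list of dicts, best first, with "conf" (0 to 1); they miss things now and then, are a little off and sometimes report something else, mostly with a low value. They report only what shows in the picture. A call takes as long as a camera call.
- masks_of(target, camera): "pixels" (480x640 bool, what is visible of it) and "at" ([column, row] in pixels, amid what is visible of it).
The state is a dict: "clock": time; "joint_pos": joint angles; "joint_vel": joint speeds; "tau": joint torques, N m; "eef_pos": TCP position; "tool_rot": TCP orientation; "ft_force": force on the tool from outside, world axes, zero at the start; "ft_torque": the same for the moment, N m; "grip_width": finger opening in m.
Only numpy, scipy, OpenCV 4.12 (cv2) and the standard library are available. Lean on these libraries where they do the work, as an engineer would, in place of code of your own. Each camera call takes 0.05 s, during which the arm holds its last target. There are 200 camera calls.

## Working session

There is one attempt and no reset: what is moved stays moved. The work goes in short steps, Python scripts to look and compute and a tool call to move; the robot and the scene stay as the last step left them, time stands still between calls to the robot, and variables do not carry over. Pictures are saved under pics/ and viewed, about 12 in all and at most 16, crops included, and the job is handed in when it is done.

Besides the shell and the picture viewer there is one more tool, called after "Request:" by a JSON object that holds its "method" and its "body". jog_arm: Moves the arm, as the interface text tells. Its arguments: {"type":"object","properties":{"deltas":{"type":"array"}},"required":["deltas"]}

```bash
mkdir -p pics; ls
cat > h.py <<'E'
import numpy as np, cv2
from workcell import *
from scipy.spatial.transform import Rotation as R
def cam(n):
    m=camera_model(n); f=240/np.tan(np.radians(m['fovy'])/2)
    K=np.array([[f,0,m['cx']],[0,f,m['cy']],[0,0,1.]]); D=np.array([m['k1'],0,0,0,0.]); return K,D,np.array(m['pose'])
def world(n,uv,z):
    K,D,T=cam(n); p=cv2.undistortPoints(np.array(uv,float).reshape(-1,1,2),K,D,None,None).reshape(-1,2) if D is None else cv2.undistortPointsIter(np.array(uv,float).reshape(-1,1,2),K,D,None,None,(3,50,1e-9)).reshape(-1,2)
    d=np.c_[p,np.ones(len(p))]@T[:3,:3].T; o=T[:3,3]
    return o+d*((np.broadcast_to(z,len(p))-o[2])/d[:,2])[:,None]
def proj(n,P):
    K,D,T=cam(n); W=np.linalg.inv(T); return cv2.projectPoints(np.array(P,float).reshape(-1,3),cv2.Rodrigues(W[:3,:3])[0],W[:3,3],K,D)[0].reshape(-1,2)
def save(n,name):
    im=camera(n); cv2.imwrite(f'pics/{name}.png',im[:,:,::-1]); return im
E
python3 - <<'E'
from h import *
o=get_obs(); print({k:np.round(v,3) for k,v in o.items()})
for n in('top','side'):
    save(n,n+'0'); m=camera_model(n); print(n,{k:np.round(v,3).tolist() for k,v in m.items()})
    for t in ('bed','blank1','pin1','rack','crank','crank_handle','shaft','jaw','mat','mallet','glue'):
        print(t,[(round(d['conf'],2),np.round(d['at']).tolist(),int(d['pixels'].sum())) for d in masks_of(t,n)])
E
```

```text
pics
{'clock': np.float64(0.0), 'joint_pos': array([-1.246,  0.241,  0.004,  1.335,  0.   ,  1.571]), 'joint_vel': array([-0.   , -0.001, -0.001,  0.   , -0.001, -0.002]), 'tau': array([-1.0000e-03, -3.7232e+01,  2.5241e+01,  1.7000e-02, -0.0000e+00,
        0.0000e+00]), 'eef_pos': array([ 0.159, -0.473,  0.23 ]), 'tool_rot': array([ 0.987,  0.162, -0.   , -0.001]), 'ft_force': array([-0.234,  0.28 , -0.815]), 'ft_torque': array([0.007, 0.021, 0.008]), 'grip_width': np.float64(0.085)}
top {'fovy': 55.189, 'cx': 321.404, 'cy': 248.969, 'k1': -0.042, 'pose': [[0.025, -0.993, 0.114, 0.466], [-0.999, -0.022, 0.025, 0.008], [-0.023, -0.115, -0.993, 1.062], [0.0, 0.0, 0.0, 1.0]]}
bed [(0.67, [184.0, 276.0], 158), (0.58, [341.0, 250.0], 18512), (0.48, [441.0, 266.0], 78)]
blank1 [(0.81, [311.0, 265.0], 1481), (0.76, [363.0, 264.0], 1519), (0.65, [342.0, 247.0], 17924), (0.63, [268.0, 259.0], 1548)]
pin1 [(0.76, [148.0, 280.0], 212), (0.49, [112.0, 282.0], 238), (0.47, [183.0, 278.0], 175)]
rack [(0.96, [160.0, 281.0], 2150), (0.62, [312.0, 264.0], 1510)]
crank [(0.69, [505.0, 282.0], 688)]
[... 491 characters left out ...]
613, 0.904], [0.0, 0.0, 0.0, 1.0]]}
bed [(0.55, [307.0, 266.0], 9298)]
blank1 [(0.96, [308.0, 289.0], 1177), (0.8, [332.0, 264.0], 1043), (0.7, [345.0, 242.0], 951)]
pin1 [(0.79, [302.0, 338.0], 209), (0.73, [328.0, 275.0], 9092), (0.57, [274.0, 392.0], 295), (0.52, [288.0, 360.0], 261)]
rack [(0.62, [283.0, 387.0], 2817)]
crank [(0.71, [386.0, 197.0], 328), (0.59, [321.0, 273.0], 9369)]
crank_handle [(0.64, [375.0, 188.0], 114), (0.22, [310.0, 256.0], 9211)]
shaft [(0.51, [367.0, 196.0], 36)]
jaw [(0.84, [294.0, 247.0], 1952), (0.33, [313.0, 259.0], 9587)]
mat [(0.67, [405.0, 200.0], 1317)]
mallet [(0.97, [215.0, 310.0], 2354)]
glue [(0.97, [339.0, 169.0], 745), (0.59, [389.0, 198.0], 336)]
```

View pics/top0.png

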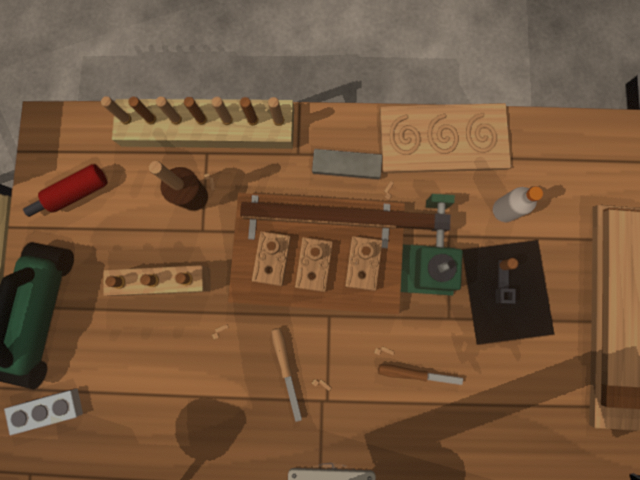

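View pics/side0.png

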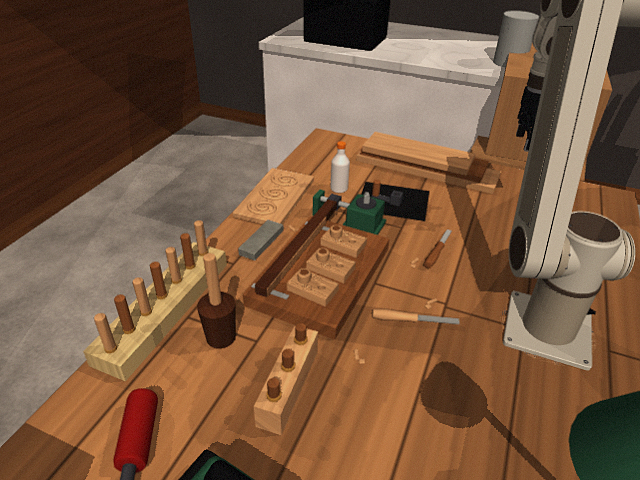

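Run:
```python
from h import *
im=cv2.imread('pics/top0.png')
c=im[185:325,225:475]; cv2.imwrite('pics/c1.png',cv2.resize(c,None,fx=3.2,fy=3.2,interpolation=cv2.INTER_CUBIC))
a=cv2.resize(im[255:310,95:215],None,fx=5,fy=5,interpolation=cv2.INTER_CUBIC)
b=cv2.resize(im[235:350,460:560],None,fx=5,fy=5,interpolation=cv2.INTER_CUBIC)
o=np.zeros((600,800,3),np.uint8); o[:275,:600]=a; 
cv2.imwrite('pics/c2.png',o[:275,:600]); cv2.imwrite('pics/c3.png',b)
camera('top')
np.set_printoptions(suppress=True,precision=4)
for t,z in (('bed',.04),('blank1',.064),('rack',.07),('mat',.004),('jaw',.07)):
    for d in masks_of(t,'top'):
        m=d['pixels'].astype(np.uint8); r=cv2.minAreaRect(cv2.findNonZero(m)); B=cv2.boxPoints(r); W=world('top',B,z)[:,:2]
        e=[np.linalg.norm(W[i]-W[i-1]) for i in (0,1)]; 
        print(t,round(d['conf'],2),'ctr',world('top',[r[0]],z)[0,:2],'edges',np.round(e,3),'ang',[round(float(np.degrees(np.arctan2(*(W[i]-W[i-1])[::-1]))),1) for i in (0,1)],'boxpx',B.round(1).tolist())
```

```text
bed 0.77 ctr [ 0.5748 -0.0184] edges [0.515 0.271] ang [91.1, 2.5] boxpx [[227.89999389648438, 312.20001220703125], [228.5, 192.89999389648438], [461.3999938964844, 194.10000610351562], [460.79998779296875, 313.29998779296875]]
blank1 0.75 ctr [ 0.5523 -0.0596] edges [0.068 0.112] ang [83.8, -6.5] boxpx [[344.70001220703125, 285.8999938964844], [351.5, 235.3000030517578], [382.6000061035156, 239.5], [375.8999938964844, 290.0]]
blank1 0.62 ctr [0.5475 0.0492] edges [0.067 0.11 ] ang [82.7, -7.0] boxpx [[294.70001220703125, 286.29998779296875], [302.29998779296875, 236.5], [332.70001220703125, 241.1999969482422], [325.1000061035156, 290.8999938964844]]
blank1 0.6 ctr [0.5583 0.1432] edges [0.068 0.111] ang [82.0, -7.1] boxpx [[251.5, 280.1000061035156], [259.79998779296875, 230.5], [290.3999938964844, 235.60000610351562], [282.1000061035156, 285.20001220703125]]
blank1 0.24 ctr [ 0.6546 -0.0161] edges [0.463 0.043] ang [87.5, -1.0] boxpx [[239.1999969482422, 218.8000030517578], [240.39999389648438, 199.6999969482422], [450.0, 213.1999969482422], [448.79998779296875, 232.3000030517578]]
[... 228 characters left out ...]
220703125]]
mat 0.9 ctr [ 0.4988 -0.3937] edges [0.225 0.187] ang [8.3, -80.0] boxpx [[460.3999938964844, 248.60000610351562], [539.0999755859375, 236.39999389648438], [554.2000122070312, 334.29998779296875], [475.3999938964844, 346.3999938964844]]
jaw 0.82 ctr [ 0.6536 -0.0162] edges [0.459 0.042] ang [87.4, -1.0] boxpx [[239.39999389648438, 218.5], [240.6999969482422, 199.6999969482422], [450.0, 213.3000030517578], [448.70001220703125, 232.1999969482422]]
jaw 0.33 ctr [0.72   0.3582] edges [0.156 0.085] ang [39.6, -50.8] boxpx [[142.8000030517578, 168.10000610351562], [172.89999389648438, 145.60000610351562], [212.89999389648438, 198.8000030517578], [182.8000030517578, 221.39999389648438]]
```

View pics/c1.png

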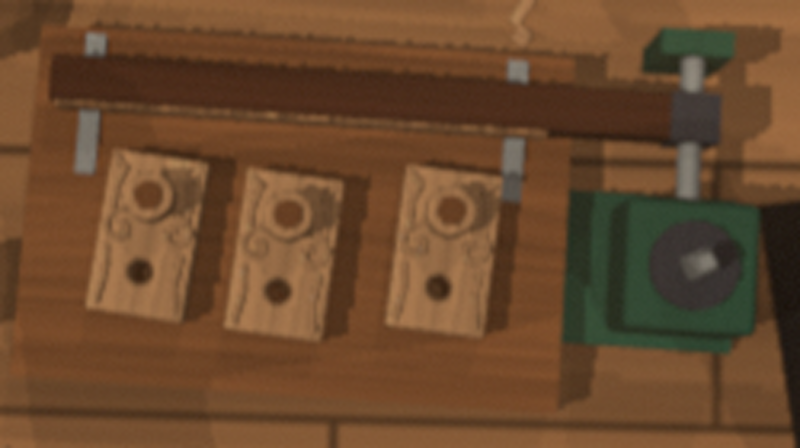

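View pics/c3.png

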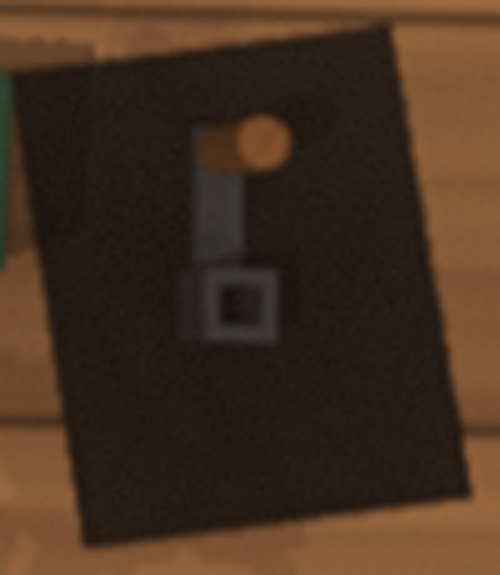

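```bash
cat >> h.py <<'E'
from scipy.optimize import least_squares
def fitrect(img,n,L,W,z,p0,edges=(0,1,2,3),rng=8,step=.25):
    """refine (x,y,yaw) of rectangle outline by gradient peaks along projected normals"""
    g=cv2.GaussianBlur(cv2.cvtColor(img,cv2.COLOR_RGB2LAB).astype(np.float32),(0,0),1.0)
    p=np.array(p0,float)
    for it in range(6):
        r=rng/(1+it)
        pts=[];nor=[]
        c=np.array([[-L,-W],[L,-W],[L,W],[-L,W]])/2
        for e in edges:
            a,b=c[e],c[(e+1)%4]
            for t in np.linspace(.06,.94,45):
                q=a+(b-a)*t; d=np.array([(b-a)[1],-(b-a)[0]]); pts.append(q); nor.append(d/np.linalg.norm(d))
        pts=np.array(pts);nor=np.array(nor)
        def T(p,q): co,s=np.cos(p[2]),np.sin(p[2]); return np.c_[q@np.array([[co,s],[-s,co]])+p[:2],np.full(len(q),z)]
        u=proj(n,T(p,pts)); v=proj(n,T(p,pts+nor*.005)); d=v-u; sc=np.linalg.norm(d,axis=1)/5; d/=np.linalg.norm(d,axis=1)[:,None]
        s=np.arange(-r-1,r+1+step,step); G=u[:,None]+d[:,None]*s[None,:,None]
        smp=cv2.remap(g,G[...,0].astype(np.float32),G[...,1].astype(np.float32),cv2.INTER_LINEAR)
        gr=np.linalg.norm(np.gradient(smp,axis=1),axis=2)[:,4:-4]; k=gr.argmax(1); off=s[4:-4][k]; ok=gr.max(1)>np.percentile(gr.max(1),25)
        tgt=u+d*off[:,None]
        f=lambda p:(((proj(n,T(p,pts))-tgt)*d).sum(1)*ok)
        R_=least_squares(f,p,loss='soft_l1',f_scale=.4); p=R_.x
    return p,np.median(abs(f(p))),off
E
python3 - <<'E'
from h import *
np.set_printoptions(suppress=True,precision=4)
im=cv2.imread('pics/top0.png')[:,:,::-1].copy()
P=lambda x,y:(225+x/3.2,185+y/3.2)
C=world('top',[P(42,25),P(575,50),P(557,405),P(3,382)],.04)[:,:2]; print('corners',C)
for ed in ((0,1,2,3),(1,3),(0,2,3),(0,1,3)):
  print('bed',fitrect(im,'top',.25,.38,.04,(.578,.03,-.05),edges=ed)[:2])
b,_,_=fitrect(im,'top',.25,.38,.04,(.578,.03,-.05))
Rb=np.array([[np.cos(b[2]),-np.sin(b[2])],[np.sin(b[2]),np.cos(b[2])]])
print('holes',[b[:2]+Rb@[-.045,y] for y in(-.1,0,.1)],'shaft',b[:2]+Rb@[-.02,-.27])
print('collar',world('top',[P(695,265)],.085),'tip px z.117',world('top',[P(705,264)],.117))
print('blank holes',world('top',[P(140,271),P(278,291),P(438,288)],.064)[:,:2]); print('boss',world('top',[P(150,195),P(289,213),P(452,211)],.088)[:,:2])
for x0 in ((.5583,.1432,-.12),(.5475,.0492,-.12),(.5523,-.0596,-.11)):
  p,e,_=fitrect(im,'top',.11,.066,.064,x0,rng=3); print('blank',p,e,'hole',p[:2]-.025*np.array([np.cos(p[2]),np.sin(p[2])]))
print('jawface',world('top',[P(52,103),P(545,133)],.055))
print('mat',fitrect(im,'top',.22,.18,.004,(.4988,-.3937,.14),rng=4)[:2])
print('rack',fitrect(im,'top',.055,.22,.07,(.5025,.3922,.07),rng=4)[:2])
g=cv2.cvtColor(im,cv2.COLOR_RGB2GRAY)
Q=lambda x,y:(460+x/5,235+y/5)
print('crank hub',world('top',[Q(241,306)],.038),'handle top',world('top',[Q(265,141)],.067))
d=cv2.imread('pics/c2.png'); cv2.imwrite('pics/c2.png',d)
E
```

```text
corners [[ 0.708   0.2275]
 [ 0.6974 -0.1519]
 [ 0.4481 -0.1407]
 [ 0.4542  0.2432]]
bed (array([ 0.5581,  0.0452, -0.0394]), np.float64(0.21010396675484116))
bed (array([ 0.5387, -0.4686, -0.1207]), np.float64(0.5916589831431129))
bed (array([ 0.557 ,  0.0455, -0.008 ]), np.float64(0.3453588621711097))
bed (array([ 0.5584,  0.0452, -0.0428]), np.float64(0.23529624751840922))
holes [array([ 0.5092, -0.053 ]), array([0.5131, 0.047 ]), array([0.517 , 0.1469])] shaft [ 0.5275 -0.2238]
collar [[ 0.5433 -0.2251  0.085 ]] tip px z.117 [[ 0.5415 -0.2239  0.117 ]]
blank holes [[ 0.5322  0.1471]
 [ 0.5208  0.0525]
 [ 0.5254 -0.0561]]
boss [[ 0.5817  0.1389]
 [ 0.5717  0.0455]
 [ 0.5754 -0.0631]]
blank [ 0.5579  0.1444 -0.1299] 0.19136589449980063 hole [0.5331 0.1476]
blank [ 0.5471  0.05   -0.1167] 0.18597561028456508 hole [0.5222 0.0529]
blank [ 0.552  -0.059  -0.1113] 0.21396216841958354 hole [ 0.5272 -0.0562]
jawface [[ 0.6489  0.2146  0.055 ]
 [ 0.6349 -0.129   0.055 ]]
mat (array([ 0.4992, -0.3939,  0.1476]), np.float64(0.14336489093535754))
rack (array([0.5029, 0.4027, 0.0721]), np.float64(0.18633762930282566))
crank hub [[ 0.4872 -0.3826  0.038 ]] handle top [[ 0.5581 -0.3834  0.067 ]]
```

View pics/c2.png

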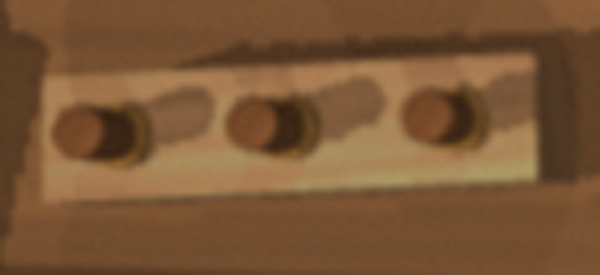

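Run:
```python
from h import *
np.set_printoptions(suppress=True,precision=4)
im=cv2.imread('pics/top0.png')[:,:,::-1].copy()
for ed in ((0,1,2,3),(0,1,3),(0,2,3),(1,3,0)):
  for r in (2,3): print('bed',ed,fitrect(im,'top',.25,.38,.04,(.576,.0447,-.041),edges=ed,rng=r)[:2])
Q=lambda x,y:(95+x/5,255+y/5)
print('pins',world('top',[Q(80,132),Q(252,125),Q(428,115)],.112))
b=np.array([.5755,.0447,-.041])
v=im[:,:,::-1].copy()
Rb=np.array([[np.cos(b[2]),-np.sin(b[2])],[np.sin(b[2]),np.cos(b[2])]])
c=[np.r_[b[:2]+Rb@q,.04] for q in ([-.125,-.19],[.125,-.19],[.125,.19],[-.125,.19])]
big=cv2.resize(v[185:325,225:475],None,fx=3.2,fy=3.2,interpolation=cv2.INTER_CUBIC)
u=(proj('top',c)-[225,185])*3.2
cv2.polylines(big,[np.int32(u)],True,(0,255,255),1)
H=[np.r_[b[:2]+Rb@[-.045,y],.04] for y in (-.1,0,.1)]; print(H)
for q in (proj('top',H)-[225,185])*3.2: cv2.circle(big,tuple(np.int32(q)),4,(255,255,0),-1)
q=(proj('top',[np.r_[b[:2]+Rb@[-.02,-.27],.085]])-[225,185])[0]*3.2; cv2.circle(big,tuple(np.int32(q)),4,(255,255,0),-1)
cv2.imwrite('pics/c4.png',big)
```

```text
bed (0, 1, 2, 3) (array([ 0.5812,  0.0442, -0.0435]), np.float64(0.17386079280946679))
bed (0, 1, 2, 3) (array([ 0.5814,  0.0442, -0.0442]), np.float64(0.21053406682147013))
bed (0, 1, 3) (array([ 0.5805,  0.0442, -0.0371]), np.float64(0.18720786055190297))
bed (0, 1, 3) (array([ 0.5809,  0.0441, -0.0397]), np.float64(0.1959402064012521))
bed (0, 2, 3) (array([ 0.5718,  0.0446, -0.0548]), np.float64(0.13041272402067022))
bed (0, 2, 3) (array([ 0.5652,  0.0448, -0.0409]), np.float64(0.20351281691292128))
bed (1, 3, 0) (array([ 0.5805,  0.0442, -0.0371]), np.float64(0.18720786034869474))
bed (1, 3, 0) (array([ 0.5809,  0.0441, -0.0397]), np.float64(0.19594020463218823))
pins [[0.4961 0.4737 0.112 ]
 [0.501  0.3997 0.112 ]
 [0.5071 0.3249 0.112 ]]
[array([ 0.5264, -0.0534,  0.04  ]), array([0.5305, 0.0465, 0.04  ]), array([0.5346, 0.1465, 0.04  ])]
```

View pics/c4.png

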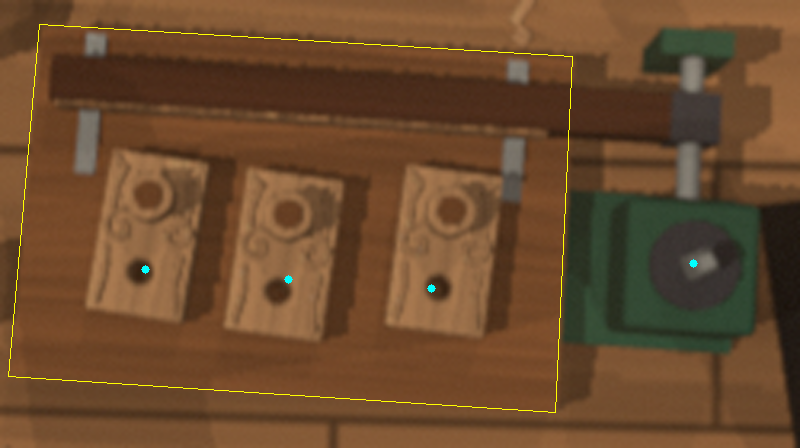

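Request:
{"method": "jog_arm", "body": {"deltas": [[[0,0,0,0,0,8.35,85],[0,0,0,0,0,8.35,85],[0,0,0,0,0,8.35,85],[28,-35,0,0,0,0,85],[28,-35,0,0,0,0,85]]]}}

```text
clock: 2.0
eef_pos: [0.2226, -0.4141, 0.2308]
tool_rot: [0.998, -0.07, -0.0, 0.001]
ft_force: [1.4, -0.5, 0.3]
grip_width: 0.085
```

Request:
{"method": "jog_arm", "body": {"deltas": [[[28,-35,0,0,0,0,85],[28,-35,0,0,0,0,85],[28,-35,0,0,0,0,85],[28,-35,0,0,0,0,85],[28,-35,0,0,0,0,85]]]}}

```text
clock: 2.5
eef_pos: [0.3906, -0.2551, 0.2312]
tool_rot: [0.997, -0.072, 0.001, 0.002]
ft_force: [0.6, -1.1, 0.3]
grip_width: 0.0848
```

Request:
{"method": "jog_arm", "body": {"deltas": [[[28,-35,0,0,0,0,85],[28,-35,0,0,0,0,85],[28,-35,0,0,0,0,85],[28,-35,0,0,0,0,85],[28,-35,0,0,0,0,85]]]}}

```text
clock: 3.0
eef_pos: [0.5604, -0.0943, 0.2319]
tool_rot: [0.997, -0.072, 0.002, 0.003]
ft_force: [1.4, -0.6, 1.0]
grip_width: 0.0847
```

```bash
cat > go.py <<'E'
# usage: go.py x y z yaw_deg [mm_per_row]  -> equal per-row tool deltas to reach it
import sys; from h import *
def go(x,y,z,yaw,st=45.):
    o=get_obs(); r=R.from_quat(o['tool_rot']); c=r.as_matrix()
    g=R.from_euler('z',yaw,degrees=True)*R.from_quat([1,0,0,0])
    rv=np.degrees((r.inv()*g).as_rotvec()); d=(np.array([x,y,z])-o['eef_pos'])*1000
    n=int(np.ceil(max(np.linalg.norm(d)/st,np.linalg.norm(rv)/8.5)))
    print('t',round(float(o['clock']),1),'pos',np.round(o['eef_pos'],4),'yaw',round(float(np.degrees(np.arctan2(c[1,0],c[0,0]))),1),'F',np.round(o['ft_force'],1),'w',round(float(o['grip_width'])*1e3,1),'j6',round(float(o['joint_pos'][5]),2))
    print('total tool d',np.round(c.T@d,1),'rot',np.round(rv,2),'rows',n)
    if n>1:  # translation rows in the present frame, rotation stated apart
        g2=g.as_matrix(); print('  if rotated first: d',np.round(g2.T@d,1))
if __name__=='__main__': go(*map(float,sys.argv[1:]))
E
python3 go.py .576 -.0625 .15 -6.4
python3 - <<'E'
from h import *
im=cv2.imread('pics/top0.png')
b=np.array([.5762,.0446,-.04]); Rb=np.array([[np.cos(b[2]),-np.sin(b[2])],[np.sin(b[2]),np.cos(b[2])]])
def prof(ys,xs):
    X=np.array([[np.r_[b[:2]+Rb@[x,y],.04] for y in ys] for x in xs]); u=proj('top',X.reshape(-1,3)).reshape(len(xs),len(ys),2).astype(np.float32)
    s=cv2.remap(im,u[...,0],u[...,1],cv2.INTER_CUBIC).astype(float).mean(1); g=np.linalg.norm(np.gradient(s,axis=0),axis=1); return g
xs=np.arange(-.14,-.11,.001)
for y0 in (-.18,-.12,-.06,0,.06,.12): 
    g=prof(np.linspace(y0,y0+.05,40),xs); k=np.argsort(-g)[:3]; print('near',y0,np.round(xs[k]*1e3),g[k].round(1))
xs=np.arange(.11,.14,.001)
for y0 in (-.18,-.1,0,.06,.1): 
    g=prof(np.linspace(y0,y0+.04,40),xs); k=np.argsort(-g)[:3]; print('far',y0,np.round(xs[k]*1e3),g[k].round(1))
E
```

```text
t 3.0 pos [ 0.5604 -0.0943  0.2319] yaw -8.2 F [ 1.4 -0.6  1. ] w 84.7 j6 3.12
total tool d [ 10.4 -34.1  81.7] rot [ 0.31 -0.3  -1.82] rows 2
  if rotated first: d [ 11.9 -33.3  81.9]
near -0.18 [-138. -137. -139.] [11.5 11.  10.1]
near -0.12 [-140. -139. -134.] [12.2 10.6  9. ]
near -0.06 [-137. -136. -135.] [9.  8.8 7.3]
near 0 [-139. -140. -138.] [9.  8.9 8.1]
near 0.06 [-140. -139. -125.] [5.7 4.7 3. ]
near 0.12 [-125. -124. -126.] [2.6 2.4 2.3]
far -0.18 [128. 129. 127.] [11.4 10.6  8.8]
far -0.1 [129. 128. 130.] [10.   9.8  7.8]
far 0 [129. 130. 128.] [11.5 10.6  9.2]
far 0.06 [129. 130. 128.] [10.4  9.8  8. ]
far 0.1 [129. 130. 128.] [9.7 9.3 7.1]
```

Request:
{"method": "jog_arm", "body": {"deltas": [[[0,0,0,0,0,-8.5,85],[0,0,0,0,0,-8.5,85],[0,0,0,0,0,-8.5,85],[0,0,0,0,0,-8.5,85],[0,0,0,0,0,-8.5,85]]]}}

```text
clock: 3.5
eef_pos: [0.5656, -0.0869, 0.2293]
tool_rot: [0.954, 0.301, 0.001, 0.003]
ft_force: [0.0, -0.6, 0.0]
grip_width: 0.0852
```

Request:
{"method": "jog_arm", "body": {"deltas": [[[0,0,0,0,0,-8.5,85],[0,0,0,0,0,-8.5,85],[0,0,0,0,0,-8.5,85],[0,0,0,0,0,-8.5,85],[0,0,0,0,0,-8.5,85]]]}}

```text
clock: 4.0
eef_pos: [0.5656, -0.0865, 0.2286]
tool_rot: [0.777, 0.629, -0.0, 0.002]
ft_force: [-0.4, -0.0, -0.3]
grip_width: 0.0848
```

Request:
{"method": "jog_arm", "body": {"deltas": [[[0,0,0,0,0,-8.5,85],[0,0,0,0,0,-8.5,85],[0,0,0,0,0,-8.5,85],[0,0,0,0,0,-8.5,85],[0,0,0,0,0,-8.5,85]]]}}

```text
clock: 4.5
eef_pos: [0.5656, -0.0865, 0.2281]
tool_rot: [0.493, 0.87, -0.001, 0.002]
ft_force: [0.4, 0.5, -0.5]
grip_width: 0.085
```

Request:
{"method": "jog_arm", "body": {"deltas": [[[0,0,0,0,0,-8.5,85],[0,0,0,0,0,-8.5,85],[0,0,0,0,0,-8.5,85],[0,0,0,0,0,-8.5,85],[0,0,0,0,0,-8.5,85]]]}}

```text
clock: 5.0
eef_pos: [0.5655, -0.0865, 0.2276]
tool_rot: [0.14, 0.99, -0.002, 0.001]
ft_force: [0.0, -0.2, 0.6]
grip_width: 0.0847
```

```bash
python3 go.py .576 -.0625 .064 173.6
python3 - <<'E'
from h import *
im=cv2.imread('pics/top0.png')
b=np.array([.5762,.0446,-.04]); Rb=np.array([[np.cos(b[2]),-np.sin(b[2])],[np.sin(b[2]),np.cos(b[2])]])
def prof(ys,xs):
    X=np.array([[np.r_[b[:2]+Rb@[x,y],.04] for y in ys] for x in xs]); u=proj('top',X.reshape(-1,3)).reshape(len(xs),len(ys),2).astype(np.float32)
    return cv2.remap(im,u[...,0],u[...,1],cv2.INTER_CUBIC).astype(float).mean(1)[:,2]
for n,xs,yy in (('near',np.arange(-.140,-.108,.002),(-.18,-.1,0,.08,.14)),('far',np.arange(.110,.142,.002),(-.18,-.1,0,.1,.14))):
    print(n,(xs*1e3).round().astype(int)); 
    for y0 in yy: print(y0,prof(np.linspace(y0,y0+.04,40),xs).round().astype(int))
E
```

```text
t 5.0 pos [ 0.5655 -0.0865  0.2276] yaw 163.9 F [ 0.  -0.2  0.6] w 84.7 j6 0.13
total tool d [ -3.1  26.6 163.5] rot [-0.22  0.09 -9.67] rows 4
  if rotated first: d [ -7.7  25.  163.6]
near [-140 -138 -136 -134 -132 -130 -128 -126 -124 -122 -120 -118 -116 -114
 -112 -110 -108]
-0.18 [128 112  95  87  95 109 118 119 118 119 120 119 117 115 113 113 113]
-0.1 [101  88  91 105 116 119 117 117 118 119 117 115 115 115 113 112 115]
0 [ 91 105 116 118 116 114 114 116 120 124 123 121 119 117 113 110 108]
0.08 [101 106 106 104 102 101 101 105 110 114 115 113 110 108 110 111 112]
0.14 [108 107 105 103 102 102 103 107 112 115 117 116 113 110 110 109 109]
far [110 112 114 116 118 120 122 124 126 128 130 132 134 136 138 140]
-0.18 [117 115 115 119 124 125 119 107 100 113 129 136 138 138 138 139]
-0.1 [109 107 103 105 114 124 126 115 106 114 130 136 136 134 133 134]
0 [111 109 104 103 106 111 113 106  97 102 120 132 136 136 137 137]
0.1 [100 103 102 103 108 113 114 108  99 101 116 127 129 128 128 129]
0.14 [109 109 108 109 114 118 117 114 111 112 115 118 117 115 113 113]
```

Request:
{"method": "jog_arm", "body": {"deltas": [[[0,0,0,0,0,-4.8,85],[0,0,0,0,0,-4.8,85],[-4,13,30,0,0,0,85],[-4,12,35,0,0,0,85],[0,0,35,0,0,0,85]]]}}

```text
clock: 5.5
eef_pos: [0.5823, -0.0634, 0.1318]
tool_rot: [0.052, 0.999, -0.003, 0.008]
ft_force: [-0.2, 0.2, 0.3]
grip_width: 0.0848
```

```bash
python3 go.py .576 -.0625 .064 173.6
```

```text
t 5.5 pos [ 0.5823 -0.0634  0.1318] yaw 174.0 F [-0.2  0.2  0.3] w 84.8 j6 -0.0
total tool d [ 7.5  0.5 67.7] rot [-0.23  0.99  0.42] rows 2
  if rotated first: d [ 6.3  0.2 67.8]
```

Request:
{"method": "jog_arm", "body": {"deltas": [[[6.3,0.2,0,-0.2,1,0.4,85],[0,0,25,0,0,0,85],[0,0,25,0,0,0,85],[0,0,12,0,0,0,85],[0,0,5,0,0,0,85]]]}}

```text
clock: 6.0
eef_pos: [0.5738, -0.0623, 0.0637]
tool_rot: [0.056, 0.998, 0.0, -0.004]
ft_force: [-0.1, 0.6, 0.0]
grip_width: 0.085
```

```bash
python3 go.py .576 -.0625 .064 173.6
```

```text
t 6.0 pos [ 0.5738 -0.0623  0.0637] yaw 173.5 F [-0.1  0.6  0. ] w 85.0 j6 0.0
total tool d [-2.2  0.  -0.3] rot [ 0.   -0.41 -0.05] rows 1
```

Request:
{"method": "jog_arm", "body": {"deltas": [[[-2,0,0,0,-0.4,0,85],[0,0,0,0,0,0,30],[0,0,0,0,0,0,20],[0,0,0,0,0,0,20],[0,0,0,0,0,0,20]]]}}

```text
clock: 6.5
eef_pos: [0.5793, -0.0631, 0.0693]
tool_rot: [0.057, 0.998, -0.0, 0.004]
ft_force: [0.8, -0.2, -2.2]
grip_width: 0.0321
```

Request:
{"method": "jog_arm", "body": {"deltas": [[[0,0,0,0,0,0,20],[0,0,0,0,0,0,20],[0,0,0,0,0,0,20]]]}}

```text
clock: 6.8
eef_pos: [0.579, -0.0631, 0.0692]
tool_rot: [0.057, 0.998, -0.0, 0.004]
ft_force: [0.0, -0.6, -1.3]
grip_width: 0.0322
```

```bash
python3 go.py .5772 -.0556 .066 177.7
```

```text
t 6.8 pos [ 0.579  -0.0631  0.0692] yaw 173.5 F [ 0.  -0.6 -1.3] w 32.2 j6 0.0
total tool d [2.7 7.3 3.2] rot [-0.    0.44 -4.19] rows 1
```

Request:
{"method": "jog_arm", "body": {"deltas": [[[0,0,-1,0,0,-4.2,20],[-0.9,7.5,0,0,0,0,20],[0,0,0,0,0,0,20]]]}}

```text
clock: 7.1
eef_pos: [0.5794, -0.055, 0.069]
tool_rot: [0.02, 1.0, 0.0, 0.003]
ft_force: [-0.6, -0.2, -1.4]
grip_width: 0.032
```

```bash
python3 go.py .5802 -.0556 .0692 177.7
```

```text
t 7.1 pos [ 0.5794 -0.055   0.069 ] yaw 177.7 F [-0.6 -0.2 -1.4] w 32.0 j6 -0.06
total tool d [-0.8 -0.6 -0.2] rot [0.01 0.3  0.02] rows 1
```

Request:
{"method": "jog_arm", "body": {"deltas": [[[0,0,0,0,0,0,85],[0,0,0,0,0,0,85],[0,0,0,0,0,0,85],[0,0,-20,0,0,0,85],[0,0,-35,0,0,4.4,85]]]}}

```text
clock: 7.6
eef_pos: [0.5757, -0.0542, 0.1205]
tool_rot: [0.06, 0.998, 0.0, -0.002]
ft_force: [-0.4, -0.3, -0.2]
grip_width: 0.085
```

Request:
{"method": "jog_arm", "body": {"deltas": [[[0,33,0,0,0,0,85],[0,33,0,0,0,0,85],[0,33,0,0,0,0,85],[0,0,0,0,0,0,85]]]}}

```text
clock: 8.0
eef_pos: [0.5935, 0.0448, 0.1285]
tool_rot: [0.064, 0.998, 0.0, 0.005]
ft_force: [-1.9, -0.1, 0.3]
grip_width: 0.0851
```

```bash
python3 go.py .5725 .046 .069 173.3
```

```text
t 8.0 pos [0.5935 0.0448 0.1285] yaw 172.7 F [-1.9 -0.1  0.3] w 85.1 j6 0.2
total tool d [21.6 -1.6 59.2] rot [ 0.09  0.59 -0.65] rows 2
  if rotated first: d [21.  -1.3 59.5]
```

Request:
{"method": "jog_arm", "body": {"deltas": [[[21,-1.3,0,0,0.6,-0.6,85],[0,0,20,0,0,0,85],[0,0,20,0,0,0,85],[0,0,12,0,0,0,85],[0,0,5,0,0,0,85]]]}}

```text
clock: 8.5
eef_pos: [0.5742, 0.0456, 0.0724]
tool_rot: [0.059, 0.998, 0.0, 0.003]
ft_force: [-0.0, 0.4, -0.6]
grip_width: 0.0847
```

```bash
python3 go.py .5725 .046 .069 173.3
```

```text
t 8.5 pos [0.5742 0.0456 0.0724] yaw 173.3 F [-0.   0.4 -0.6] w 84.7 j6 0.2
total tool d [1.8 0.1 3.4] rot [ 0.06  0.35 -0.02] rows 1
```

Request:
{"method": "jog_arm", "body": {"deltas": [[[1.5,0,2.5,0,0.3,0,85],[0,0,0,0,0,0,20],[0,0,0,0,0,0,20],[0,0,0,0,0,0,20],[0,0,0,0,0,0,20]]]}}

```text
clock: 9.0
eef_pos: [0.5741, 0.045, 0.0715]
tool_rot: [0.059, 0.998, 0.001, 0.002]
ft_force: [1.2, -0.2, -0.3]
grip_width: 0.032
```

Request:
{"method": "jog_arm", "body": {"deltas": [[[0,0,-1,0,0,-4.4,20],[0,0,0,0,0,0,20]]]}}

```text
clock: 9.2
eef_pos: [0.5746, 0.045, 0.0732]
tool_rot: [0.02, 1.0, 0.001, 0.002]
ft_force: [0.9, 0.2, -1.1]
grip_width: 0.0317
```

```bash
python3 go.py .5812 .0444 .069 177.7
```

```text
t 9.2 pos [0.5746 0.045  0.0732] yaw 177.7 F [ 0.9  0.2 -1.1] w 31.7 j6 0.12
total tool d [-6.6 -0.4  4.3] rot [0.08 0.25 0.01] rows 1
```

Request:
{"method": "jog_arm", "body": {"deltas": [[[-9.2,-0.2,0,0,0,0,20],[0,0,0,0,0,0,20]]]}}

```text
clock: 9.4
eef_pos: [0.5846, 0.0445, 0.0734]
tool_rot: [0.021, 1.0, 0.001, 0.002]
ft_force: [-0.9, -0.1, -1.8]
grip_width: 0.0316
```

```bash
python3 go.py .5838 .0444 .0715 177.7
```

```text
t 9.4 pos [0.5846 0.0445 0.0734] yaw 177.6 F [-0.9 -0.1 -1.8] w 31.6 j6 0.12
total tool d [ 0.8 -0.2  1.9] rot [ 0.08  0.28 -0.12] rows 1
```

Good. On to blank 3 (boss .582, .140, yaw -7.2).

Request:
{"method": "jog_arm", "body": {"deltas": [[[0,0,1.5,0,0,0,20],[0,0,0,0,0,0,85],[0,0,0,0,0,0,85],[0,0,0,0,0,0,85],[0,0,-20,0,0,0,85]]]}}

```text
clock: 9.9
eef_pos: [0.5825, 0.0443, 0.0892]
tool_rot: [0.022, 1.0, 0.0, -0.001]
ft_force: [-0.6, -0.2, 0.8]
grip_width: 0.0846
```

Request:
{"method": "jog_arm", "body": {"deltas": [[[0,0,-35,0,0,4.9,85],[0,30,0,0,0,0,85],[0,30,0,0,0,0,85],[0,30,0,0,0,0,85],[0,0,0,0,0,0,85]]]}}

```text
clock: 10.4
eef_pos: [0.5974, 0.1353, 0.1303]
tool_rot: [0.069, 0.998, 0.001, 0.003]
ft_force: [0.1, -0.2, -0.7]
grip_width: 0.085
```

```bash
python3 go.py .583 .140 .0715 172.8
```

```text
t 10.4 pos [0.5974 0.1353 0.1303] yaw 172.1 F [ 0.1 -0.2 -0.7] w 85.0 j6 0.36
total tool d [15.2  2.5 58.7] rot [ 0.19  0.36 -0.68] rows 2
  if rotated first: d [14.8  2.9 58.8]
```

Request:
{"method": "jog_arm", "body": {"deltas": [[[14.8,2.9,0,0.2,0.4,-0.7,85],[0,0,20,0,0,0,85],[0,0,20,0,0,0,85],[0,0,12,0,0,0,85],[0,0,5,0,0,0,85]]]}}

```text
clock: 10.9
eef_pos: [0.5794, 0.1397, 0.0734]
tool_rot: [0.062, 0.998, -0.0, -0.001]
ft_force: [-0.2, -0.3, -0.5]
grip_width: 0.0853
```

```bash
python3 go.py .583 .140 .0715 172.8
```

```text
t 10.9 pos [0.5794 0.1397 0.0734] yaw 172.9 F [-0.2 -0.3 -0.5] w 85.3 j6 0.36
total tool d [-3.6  0.8  1.9] rot [-0.05 -0.06  0.12] rows 1
```

Request:
{"method": "jog_arm", "body": {"deltas": [[[-3.5,0.8,1.5,0,0,0,85],[0,0,0,0,0,0,20],[0,0,0,0,0,0,20],[0,0,0,0,0,0,20],[0,0,0,0,0,0,20]]]}}

```text
clock: 11.4
eef_pos: [0.5839, 0.1395, 0.0738]
tool_rot: [0.062, 0.998, 0.0, 0.0]
ft_force: [1.8, 1.1, -2.0]
grip_width: 0.0315
```

Request:
{"method": "jog_arm", "body": {"deltas": [[[0,0,0,0,0,-4.9,20],[0,0,0,0,0,0,20]]]}}

```text
clock: 11.6
eef_pos: [0.5841, 0.1395, 0.0743]
tool_rot: [0.019, 1.0, 0.0, 0.001]
ft_force: [-0.3, 0.0, -2.0]
grip_width: 0.0314
```

```bash
python3 go.py .5852 .1444 .0715 177.7
```

```text
t 11.6 pos [0.5841 0.1395 0.0743] yaw 177.9 F [-0.3  0.  -2. ] w 31.4 j6 0.27
total tool d [-0.9  4.9  2.8] rot [0.02 0.08 0.17] rows 1
```

Request:
{"method": "jog_arm", "body": {"deltas": [[[-2.6,5,0,0,0,0,20],[0,0,0,0,0,0,20],[0,0,0,0,0,0,85],[0,0,0,0,0,0,85],[0,0,0,0,0,0,85]]]}}

```text
clock: 12.1
eef_pos: [0.5875, 0.1452, 0.0745]
tool_rot: [0.021, 1.0, 0.0, 0.001]
ft_force: [0.4, -0.1, 0.2]
grip_width: 0.0737
```

Request:
{"method": "jog_arm", "body": {"deltas": [[[0,0,-20,0,0,0,85],[0,0,-40,0,0,0,85],[10,20,-30,0,0,0,85],[15,40,0,0,0,0,85],[15,40,0,0,0,0,85]]]}}

```text
clock: 12.6
eef_pos: [0.5531, 0.2438, 0.1683]
tool_rot: [0.027, 1.0, 0.0, 0.001]
ft_force: [1.1, -0.3, -1.0]
grip_width: 0.0852
```

Request:
{"method": "jog_arm", "body": {"deltas": [[[15,40,0,0,0,0,85],[15,35,0,0,0,0,85],[0,0,0,0,0,0,85]]]}}

```text
clock: 12.9
eef_pos: [0.5254, 0.3279, 0.1709]
tool_rot: [0.025, 1.0, 0.002, 0.003]
ft_force: [-0.3, -0.1, -0.6]
grip_width: 0.085
```

```bash
python3 go.py .5055 .3265 .12 177
python3 - <<'E'
from h import *
im=save('top','top1')
cv2.imwrite('pics/c5.png',cv2.resize(im[185:325,95:475,::-1],None,fx=2.1,fy=2.1,interpolation=cv2.INTER_CUBIC))
for x0 in ((.5602,.145,-.04),(.5562,.045,-.04),(.5522,-.055,-.04)):
  p,e,_=fitrect(im,'top',.11,.066,.064,x0,rng=4); print('blank',p.round(4),e.round(2),'hole',(p[:2]-.025*np.array([np.cos(p[2]),np.sin(p[2])])).round(4))
E
```

```text
t 12.9 pos [0.5254 0.3279 0.1709] yaw 177.2 F [-0.3 -0.1 -0.6] w 85.0 j6 0.61
total tool d [20.2 -2.7 50.7] rot [0.29 0.38 0.16] rows 2
  if rotated first: d [19.8 -2.5 50.9]
blank [ 0.5606  0.1463 -0.0572] 0.13 hole [0.5356 0.1477]
blank [ 0.5578  0.0461 -0.056 ] 0.14 hole [0.5328 0.0475]
blank [ 0.5521 -0.0535 -0.0388] 0.16 hole [ 0.5271 -0.0525]
```

View pics/c5.png

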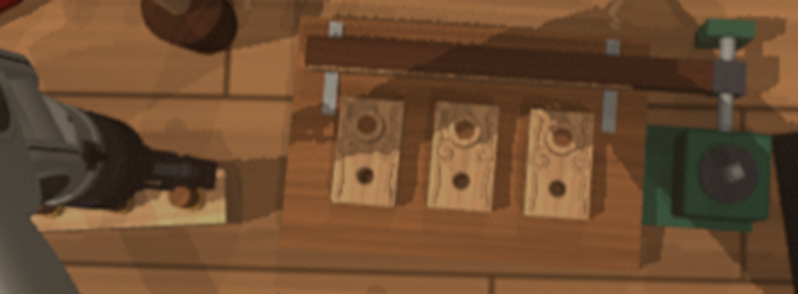

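Request:
{"method": "jog_arm", "body": {"deltas": [[[17.8,-2.6,0,0.3,0.4,0,60],[0,0,0,0,0,0,60],[0,0,20,0,0,0,60],[0,0,20,0,0,0,60],[0,0,10,0,0,0,60]]]}}

```text
clock: 13.45
eef_pos: [0.5129, 0.3212, 0.1227]
tool_rot: [0.028, 1.0, 0.0, 0.004]
ft_force: [-0.0, 0.4, -0.1]
grip_width: 0.0598
```

```bash
python3 go.py .5075 .3262 .088 177.7
```

```text
t 13.4 pos [0.5129 0.3212 0.1227] yaw 176.8 F [-0.   0.4 -0.1] w 59.8 j6 0.62
total tool d [ 5.9  4.7 34.6] rot [ 0.03  0.47 -0.93] rows 1
```

Request:
{"method": "jog_arm", "body": {"deltas": [[[5.9,4.7,0,0,0.5,-0.9,60],[0,0,8,0,0,0,60],[0,0,12,0,0,0,60],[0,0,10,0,0,0,60],[0,0,4,0,0,0,60]]]}}

```text
clock: 13.95
eef_pos: [0.509, 0.3249, 0.0869]
tool_rot: [0.021, 1.0, 0.0, 0.0]
ft_force: [0.1, -0.8, -0.1]
grip_width: 0.0599
```

```bash
python3 go.py .5075 .3262 .088 177.7
```

```text
t 13.9 pos [0.509  0.3249 0.0869] yaw 177.5 F [ 0.1 -0.8 -0.1] w 59.9 j6 0.61
total tool d [ 1.5  1.2 -1.1] rot [ 0.05  0.01 -0.16] rows 1
```

Close, note readings, then lift 75 mm.

Request:
{"method": "jog_arm", "body": {"deltas": [[[1.5,1.2,-1,0,0,0,60],[0,0,0,0,0,0,15],[0,0,0,0,0,0,15],[0,0,0,0,0,0,15],[0,0,0,0,0,0,15]]]}}

```text
clock: 14.45
eef_pos: [0.5073, 0.3265, 0.0879]
tool_rot: [0.021, 1.0, 0.0, 0.0]
ft_force: [-0.2, -0.3, -1.4]
grip_width: 0.0221
```

Request:
{"method": "jog_arm", "body": {"deltas": [[[0,0,-15,0,0,0,15],[0,0,-25,0,0,0,15],[0,0,-25,0,0,0,15],[0,0,-20,0,0,0,15],[0,0,0,0,0,0,15]]]}}

```text
clock: 14.95
eef_pos: [0.5065, 0.3256, 0.1739]
tool_rot: [0.021, 1.0, -0.001, -0.001]
ft_force: [0.4, 0.8, -0.8]
grip_width: 0.0218
```

```bash
python3 go.py .5355 .1472 .17 177.7
```

```text
t 14.9 pos [0.5065 0.3256 0.1739] yaw 177.6 F [ 0.4  0.8 -0.8] w 21.8 j6 0.61
total tool d [ -36.5 -177.     4.1] rot [-0.11 -0.15 -0.13] rows 5
  if rotated first: d [ -36.1 -177.1    3.9]
```

Request:
{"method": "jog_arm", "body": {"deltas": [[[-7.2,-35.3,0,0,0,0,15],[-7.2,-35.3,0,0,0,0,15],[-7.2,-35.3,0,0,0,0,15],[-7.2,-35.3,0,0,0,0,15],[-7.2,-35.3,0,0,0,0,15]]]}}

```text
clock: 15.45
eef_pos: [0.5339, 0.1472, 0.1686]
tool_rot: [0.016, 1.0, -0.001, -0.003]
ft_force: [0.3, -0.2, -0.8]
grip_width: 0.0221
```

Request:
{"method": "jog_arm", "body": {"deltas": [[[0,0,0,0,0,0,15]]]}}

```text
clock: 15.55
eef_pos: [0.5337, 0.1429, 0.1672]
tool_rot: [0.019, 1.0, -0.002, -0.004]
ft_force: [0.2, 0.4, -2.5]
grip_width: 0.0217
```

```bash
python3 go.py .5354 .1470 .142 177.7
python3 - <<'E'
from h import *
im=save('side','side1'); im2=save('top','top2')
a=cv2.resize(im[190:330,240:400,::-1],None,fx=3.75,fy=3.75,interpolation=cv2.INTER_CUBIC)
cv2.imwrite('pics/c6.png',a)
E
```

```text
t 15.6 pos [0.5337 0.1429 0.1672] yaw 177.9 F [ 0.2  0.4 -2.5] w 21.7 j6 0.3
total tool d [-1.7  4.2 25.2] rot [-0.23 -0.43  0.16] rows 1
```

View pics/c6.png

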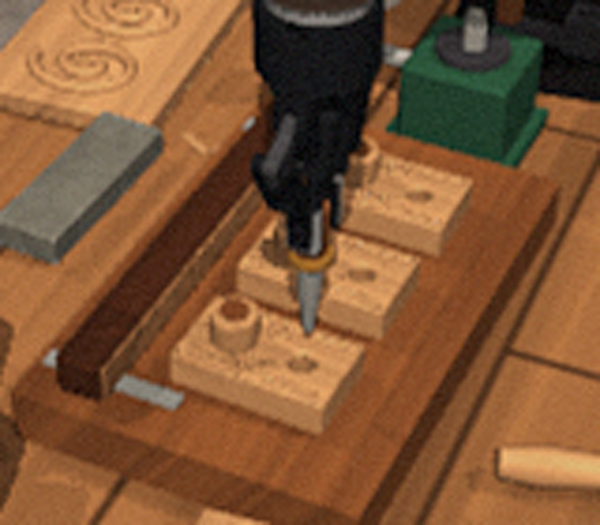

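Run:
```python
from h import *
o=get_obs(); r=R.from_quat(o['tool_rot']).as_matrix()
tip=o['eef_pos']+r[:,2]*.078; print('tip pred',tip.round(4),proj('side',[tip]).round(1),'seen [322.1 278.5]')
print('seen tip at that z',world('side',[(322.1,278.5)],tip[2]).round(4))
print('hole3 side',world('side',[(240+304/3.75,190+364/3.75)],.064).round(4))
for c in ((362,274),(419,196)): print('holes side',world('side',[(240+c[0]/3.75,190+c[1]/3.75)],.064).round(4))
```

```text
tip pred [0.5327 0.146  0.0893] [[322.6 278.1]] seen [322.1 278.5]
seen tip at that z [[0.5333 0.1479 0.0893]]
hole3 side [[0.5339 0.1515 0.064 ]]
holes side [[0.532  0.0516 0.064 ]]
holes side [[ 0.5256 -0.0471  0.064 ]]
```

Request:
{"method": "jog_arm", "body": {"deltas": [[[-1.5,4.4,0,-0.2,-0.4,0.2,15],[0,0,0,0,0,0,15],[0,0,8,0,0,0,15],[0,0,8,0,0,0,15],[0,0,4,0,0,0,15]]]}}

```text
clock: 16.15
eef_pos: [0.5342, 0.1554, 0.1447]
tool_rot: [0.016, 1.0, 0.001, -0.0]
ft_force: [0.4, -0.8, -1.3]
grip_width: 0.0219
```

```bash
python3 go.py .5352 .1473 .142 177.7
```

```text
t 16.1 pos [0.5342 0.1554 0.1447] yaw 178.2 F [ 0.4 -0.8 -1.3] w 21.9 j6 0.31
total tool d [-1.2 -8.   2.7] rot [ 0.16 -0.05  0.51] rows 1
```

Request:
{"method": "jog_arm", "body": {"deltas": [[[-1,-8,0,0,0,0.5,15],[0,0,0,0,0,0,15],[0,0,0,0,0,0,15]]]}}

```text
clock: 16.45
eef_pos: [0.534, 0.1469, 0.143]
tool_rot: [0.02, 1.0, 0.001, -0.002]
ft_force: [0.1, 0.2, -2.3]
grip_width: 0.022
```

```bash
python3 go.py .5352 .1473 .142 177.7
```

```text
t 16.4 pos [0.534  0.1469 0.143 ] yaw 177.7 F [ 0.1  0.2 -2.3] w 22.0 j6 0.31
total tool d [-1.2  0.4  1. ] rot [ 0.1  -0.21  0.02] rows 1
```

Request:
{"method": "jog_arm", "body": {"deltas": [[[-1.2,0.4,3,0.1,-0.2,0,15],[0,0,6,0,0,0,15],[0,0,6,0,0,0,15],[0,0,6,0,0,0,15],[0,0,0,0,0,0,15]]]}}

```text
clock: 16.95
eef_pos: [0.5358, 0.147, 0.1208]
tool_rot: [0.02, 1.0, 0.0, 0.001]
ft_force: [0.1, -0.0, -1.8]
grip_width: 0.0222
```

```bash
python3 go.py .5352 .1473 .082 177.7
```

```text
t 16.9 pos [0.5358 0.147  0.1208] yaw 177.7 F [ 0.1 -0.  -1.8] w 22.2 j6 0.31
total tool d [ 0.7  0.2 38.8] rot [ 0.02  0.08 -0.02] rows 1
```

Request:
{"method": "jog_arm", "body": {"deltas": [[[0.5,0,6,0,0,0,15],[0,0,6,0,0,0,15],[0,0,6,0,0,0,15],[0,0,0,0,0,0,15]]]}}

```text
clock: 17.35
eef_pos: [0.535, 0.1471, 0.1008]
tool_rot: [0.02, 1.0, 0.0, 0.0]
ft_force: [-0.6, -1.1, -0.6]
grip_width: 0.022
```

```bash
python3 go.py .5352 .1473 .082 177.7
```

```text
t 17.4 pos [0.535  0.1471 0.1008] yaw 177.7 F [-0.6 -1.1 -0.6] w 22.0 j6 0.31
total tool d [-0.2  0.2 18.8] rot [ 0.    0.03 -0.02] rows 1
```

Request:
{"method": "jog_arm", "body": {"deltas": [[[0,0,6,0,0,0,15],[0,0,5,0,0,0,15],[0,0,4,0,0,0,15],[0,0,0,0,0,0,15]]]}}

```text
clock: 17.75
eef_pos: [0.5352, 0.1467, 0.0846]
tool_rot: [0.02, 1.0, -0.0, 0.001]
ft_force: [0.1, 0.1, -1.9]
grip_width: 0.0221
```

```bash
python3 go.py .5352 .1473 .082 177.7
```

```text
t 17.8 pos [0.5352 0.1467 0.0846] yaw 177.7 F [ 0.1  0.1 -1.9] w 22.1 j6 0.31
total tool d [0.1 0.6 2.6] rot [-0.04  0.06 -0.03] rows 1
```

Nearly home; press the last millimetres, then release and go up.

Request:
{"method": "jog_arm", "body": {"deltas": [[[0,0,3,0,0,0,15],[0,0,2.5,0,0,0,15],[0,0,2,0,0,0,15]]]}}

```text
clock: 18.05
eef_pos: [0.5359, 0.1465, 0.0815]
tool_rot: [0.02, 1.0, -0.0, 0.002]
ft_force: [-4.6, -1.0, 11.9]
grip_width: 0.0222
```

Request:
{"method": "jog_arm", "body": {"deltas": [[[0,0,0,0,0,0,60],[0,0,0,0,0,0,60],[0,0,0,0,0,0,60]]]}}

```text
clock: 18.35
eef_pos: [0.537, 0.1473, 0.083]
tool_rot: [0.02, 1.0, 0.001, 0.004]
ft_force: [-0.3, 0.2, -0.3]
grip_width: 0.0598
```

```bash
python3 go.py .501 .4010 .17 177.7
```

```text
t 18.4 pos [0.537  0.1473 0.083 ] yaw 177.7 F [-0.3  0.2 -0.3] w 59.8 j6 0.31
total tool d [ 45.6 252.2 -86.9] rot [ 0.09  0.44 -0.03] rows 7
  if rotated first: d [ 46.1 252.1 -87. ]
```

Request:
{"method": "jog_arm", "body": {"deltas": [[[0,0,-25,0,0.4,0,60],[0,0,-30,0,0,0,60],[0,0,-30,0,0,0,60],[7.5,42,0,0,0,0,60],[7.5,42,0,0,0,0,60]]]}}

```text
clock: 18.85
eef_pos: [0.5262, 0.2291, 0.1695]
tool_rot: [0.025, 1.0, 0.001, -0.001]
ft_force: [0.6, -0.2, -0.6]
grip_width: 0.0599
```

Request:
{"method": "jog_arm", "body": {"deltas": [[[7.5,42,0,0,0,0,60],[7.5,42,0,0,0,0,60],[7.5,42,0,0,0,0,60],[7.5,35,0,0,0,0,60],[0,0,0,0,0,0,60]]]}}

```text
clock: 19.35
eef_pos: [0.5032, 0.403, 0.1694]
tool_rot: [0.023, 1.0, 0.003, 0.0]
ft_force: [-0.2, 0.5, -0.5]
grip_width: 0.0599
```

```bash
python3 go.py .502 .4012 .12 177.7
```

```text
t 19.4 pos [0.5032 0.403  0.1694] yaw 177.3 F [-0.2  0.5 -0.5] w 59.9 j6 0.72
total tool d [ 1.1 -2.1 49.4] rot [ 0.3   0.02 -0.38] rows 2
  if rotated first: d [ 1.1 -1.9 49.4]
```

Request:
{"method": "jog_arm", "body": {"deltas": [[[1,-2,0,0.3,0,-0.4,60],[0,0,15,0,0,0,60],[0,0,15,0,0,0,60],[0,0,12,0,0,0,60],[0,0,0,0,0,0,60]]]}}

```text
clock: 19.85
eef_pos: [0.5025, 0.3976, 0.125]
tool_rot: [0.02, 1.0, -0.002, -0.0]
ft_force: [-0.5, 0.6, 0.5]
grip_width: 0.06
```

```bash
python3 go.py .502 .4012 .088 177.7
```

```text
t 19.9 pos [0.5025 0.3976 0.125 ] yaw 177.7 F [-0.5  0.6  0.5] w 60.0 j6 0.71
total tool d [ 0.7  3.7 37. ] rot [-0.18 -0.03 -0.02] rows 1
```

Request:
{"method": "jog_arm", "body": {"deltas": [[[0.7,3.7,0,0,0,0,60],[0,0,10,0,0,0,60],[0,0,12,0,0,0,60],[0,0,10,0,0,0,60],[0,0,3,0,0,0,60]]]}}

```text
clock: 20.35
eef_pos: [0.5037, 0.4004, 0.0894]
tool_rot: [0.021, 1.0, -0.001, 0.001]
ft_force: [0.1, -0.5, 0.4]
grip_width: 0.0601
```

```bash
python3 go.py .502 .4012 .088 177.7
```

```text
t 20.4 pos [0.5037 0.4004 0.0894] yaw 177.5 F [ 0.1 -0.5  0.4] w 60.1 j6 0.72
total tool d [1.7 0.7 1.4] rot [-0.07  0.12 -0.16] rows 1
```

Request:
{"method": "jog_arm", "body": {"deltas": [[[1.5,0.7,1,0,0,0,60],[0,0,0,0,0,0,15],[0,0,0,0,0,0,15],[0,0,0,0,0,0,15],[0,0,0,0,0,0,15]]]}}

```text
clock: 20.85
eef_pos: [0.5017, 0.4014, 0.0879]
tool_rot: [0.021, 1.0, -0.001, 0.001]
ft_force: [-0.3, -0.5, -1.1]
grip_width: 0.0223
```

Request:
{"method": "jog_arm", "body": {"deltas": [[[0,0,-15,0,0,0,15],[0,0,-25,0,0,0,15],[0,0,-25,0,0,0,15],[0,0,-25,0,0,0,15],[0,0,0,0,0,0,15]]]}}

```text
clock: 21.35
eef_pos: [0.5009, 0.4008, 0.1788]
tool_rot: [0.021, 1.0, -0.002, -0.001]
ft_force: [0.4, -0.6, -0.8]
grip_width: 0.0221
```

Request:
{"method": "jog_arm", "body": {"deltas": [[[-5.5,-44,0,0,0,0,15],[-5.5,-44,0,0,0,0,15],[-5.5,-44,0,0,0,0,15],[-5.5,-44,0,0,0,0,15],[-5.5,-44,0,0,0,0,15]]]}}

```text
clock: 21.85
eef_pos: [0.5179, 0.1792, 0.1732]
tool_rot: [0.015, 1.0, -0.002, -0.002]
ft_force: [0.5, -0.8, -1.2]
grip_width: 0.0218
```

Request:
{"method": "jog_arm", "body": {"deltas": [[[-5.5,-44,0,0,0,0,15],[-5.5,-44,0,0,0,0,15],[-5.5,-30,0,0,0,0,15],[0,0,0,0,0,0,15],[0,0,0,0,0,0,15]]]}}

```text
clock: 22.35
eef_pos: [0.5271, 0.0495, 0.1675]
tool_rot: [0.02, 1.0, -0.003, -0.006]
ft_force: [-0.5, -0.2, -0.2]
grip_width: 0.0223
```

```bash
python3 go.py .532 .0468 .145 177.7
```

```text
t 22.4 pos [0.5271 0.0495 0.1675] yaw 177.8 F [-0.5 -0.2 -0.2] w 22.3 j6 0.14
total tool d [-5.3 -2.3 22.5] rot [-0.41 -0.67  0.06] rows 1
```

Request:
{"method": "jog_arm", "body": {"deltas": [[[0,0,0,-0.4,-0.7,0,15],[0,0,0,0,0,0,15]]]}}

```text
clock: 22.55
eef_pos: [0.5263, 0.0507, 0.1661]
tool_rot: [0.019, 1.0, 0.0, -0.0]
ft_force: [-0.2, -0.3, -0.9]
grip_width: 0.0221
```

```bash
python3 go.py .532 .0468 .145 177.7
```

```text
t 22.6 pos [0.5263 0.0507 0.1661] yaw 177.9 F [-0.2 -0.3 -0.9] w 22.1 j6 0.13
total tool d [-5.8 -3.7 21.1] rot [ 0.03 -0.04  0.15] rows 1
```

Request:
{"method": "jog_arm", "body": {"deltas": [[[-5.8,-3.7,0,0,0,0,15],[0,0,0,0,0,0,15],[0,0,10,0,0,0,15],[0,0,10,0,0,0,15],[0,0,0,0,0,0,15]]]}}

```text
clock: 23.05
eef_pos: [0.5323, 0.0499, 0.1441]
tool_rot: [0.016, 1.0, 0.001, -0.0]
ft_force: [-0.6, -0.1, -1.6]
grip_width: 0.022
```

```bash
python3 go.py .532 .0468 .122 177.7
```

```text
t 23.1 pos [0.5323 0.0499 0.1441] yaw 178.2 F [-0.6 -0.1 -1.6] w 22.0 j6 0.12
total tool d [ 0.2 -3.1 22.1] rot [ 0.06 -0.02  0.48] rows 1
```

Request:
{"method": "jog_arm", "body": {"deltas": [[[0,-3.1,0,0,0,0,15],[0,0,6,0,0,0,15],[0,0,6,0,0,0,15],[0,0,6,0,0,0,15],[0,0,0,0,0,0,15]]]}}

```text
clock: 23.55
eef_pos: [0.5317, 0.0465, 0.1238]
tool_rot: [0.016, 1.0, 0.0, -0.001]
ft_force: [0.2, 0.0, -0.5]
grip_width: 0.0225
```

```bash
python3 go.py .532 .0468 .082 177.7
```

```text
t 23.6 pos [0.5317 0.0465 0.1238] yaw 178.2 F [ 0.2  0.  -0.5] w 22.5 j6 0.12
total tool d [-0.4  0.3 41.8] rot [ 0.05 -0.11  0.48] rows 1
```

Request:
{"method": "jog_arm", "body": {"deltas": [[[0,0,6,0,0,0,15],[0,0,6,0,0,0,15],[0,0,6,0,0,0,15],[0,0,6,0,0,0,15],[0,0,0,0,0,0,15]]]}}

```text
clock: 24.05
eef_pos: [0.5317, 0.0465, 0.0977]
tool_rot: [0.016, 1.0, 0.0, -0.001]
ft_force: [0.2, 0.4, -1.5]
grip_width: 0.0221
```

```bash
python3 go.py .532 .0468 .082 177.7
```

```text
t 24.1 pos [0.5317 0.0465 0.0977] yaw 178.2 F [ 0.2  0.4 -1.5] w 22.1 j6 0.12
total tool d [-0.3  0.3 15.7] rot [ 0.05 -0.1   0.48] rows 1
```

Request:
{"method": "jog_arm", "body": {"deltas": [[[0,0,6,0,0,0,15],[0,0,5,0,0,0,15],[0,0,3,0,0,0,15],[0,0,2.5,0,0,0,15],[0,0,2,0,0,0,15]]]}}

```text
clock: 24.55
eef_pos: [0.5319, 0.0464, 0.0814]
tool_rot: [0.016, 1.0, 0.0, 0.0]
ft_force: [-7.6, -0.6, 18.9]
grip_width: 0.0223
```

Request:
{"method": "jog_arm", "body": {"deltas": [[[0,0,2,0,0,0,15]]]}}

```text
clock: 24.65
eef_pos: [0.5318, 0.0464, 0.0815]
tool_rot: [0.016, 1.0, 0.0, 0.001]
ft_force: [-6.2, 0.3, 12.9]
grip_width: 0.0224
```

Request:
{"method": "jog_arm", "body": {"deltas": [[[0,0,0,0,0,0,60],[0,0,0,0,0,0,60],[0,0,-25,0,0,0,60],[0,0,-30,0,0,0,60],[0,0,-30,0,0,0,60]]]}}

```text
clock: 25.15
eef_pos: [0.5294, 0.0462, 0.1648]
tool_rot: [0.016, 1.0, 0.0, -0.003]
ft_force: [0.8, -0.7, 0.1]
grip_width: 0.0599
```

Request:
{"method": "jog_arm", "body": {"deltas": [[[4.9,43,0,0,0,0,60],[4.9,43,0,0,0,0,60],[4.9,43,0,0,0,0,60],[4.9,43,0,0,0,0,60],[4.9,43,0,0,0,0,60]]]}}

```text
clock: 25.65
eef_pos: [0.5197, 0.2637, 0.1714]
tool_rot: [0.023, 1.0, 0.001, 0.005]
ft_force: [2.3, -0.1, -0.1]
grip_width: 0.0599
```

Request:
{"method": "jog_arm", "body": {"deltas": [[[4.9,43,0,0,0,0,60],[4.9,43,0,0,0,0,60],[4.9,43,0,0,0,0,60],[4.9,43,0,0,0,0,60],[4.9,35,0,0,0,0,60]]]}}

```text
clock: 26.15
eef_pos: [0.5038, 0.4822, 0.1706]
tool_rot: [0.022, 1.0, 0.002, 0.006]
ft_force: [0.3, -1.4, -1.3]
grip_width: 0.0598
```

Request:
{"method": "jog_arm", "body": {"deltas": [[[0,0,0,0,0,0,60]]]}}

```text
clock: 26.25
eef_pos: [0.5022, 0.4873, 0.1689]
tool_rot: [0.02, 1.0, 0.003, 0.006]
ft_force: [-0.0, 0.3, -0.3]
grip_width: 0.0601
```

```bash
python3 go.py .4968 .4756 .12 177.7
python3 - <<'E'
from h import *
im=save('top','top3')
E
```

```text
t 26.2 pos [0.5022 0.4873 0.1689] yaw 177.8 F [-0.   0.3 -0.3] w 60.1 j6 0.81
total tool d [  5.5 -12.1  48.8] rot [0.34 0.68 0.06] rows 2
  if rotated first: d [  4.9 -11.9  48.9]
```

Request:
{"method": "jog_arm", "body": {"deltas": [[[0,0,0,0.3,0.7,0,60],[4,-10,0,0,0,0,60],[0,0,15,0,0,0,60],[0,0,15,0,0,0,60],[0,0,10,0,0,0,60]]]}}

```text
clock: 26.8
eef_pos: [0.5015, 0.4693, 0.13]
tool_rot: [0.024, 1.0, -0.001, -0.0]
ft_force: [0.0, 0.6, -0.6]
grip_width: 0.06
```

```bash
python3 go.py .4968 .4756 .088 177.7
```

```text
t 26.8 pos [0.5015 0.4693 0.13  ] yaw 177.3 F [ 0.   0.6 -0.6] w 60.0 j6 0.8
total tool d [ 5.   6.1 42. ] rot [-0.08 -0.01 -0.44] rows 1
```

Request:
{"method": "jog_arm", "body": {"deltas": [[[5,6,0,0,0,0,60],[0,0,0,0,0,0,60],[0,0,12,0,0,0,60],[0,0,12,0,0,0,60],[0,0,10,0,0,0,60]]]}}

```text
clock: 27.3
eef_pos: [0.4985, 0.4741, 0.096]
tool_rot: [0.026, 1.0, 0.0, 0.001]
ft_force: [0.1, 0.3, 0.1]
grip_width: 0.06
```

```bash
python3 go.py .4968 .4756 .088 177.7
```

```text
t 27.3 pos [0.4985 0.4741 0.096 ] yaw 177.0 F [0.1 0.3 0.1] w 60.0 j6 0.81
total tool d [1.8 1.4 8. ] rot [ 0.03  0.09 -0.66] rows 1
```

Request:
{"method": "jog_arm", "body": {"deltas": [[[1.8,1.4,8,0,0,0,60],[0,0,0,0,0,0,15],[0,0,0,0,0,0,15],[0,0,0,0,0,0,15],[0,0,0,0,0,0,15]]]}}

```text
clock: 27.8
eef_pos: [0.4952, 0.4755, 0.0843]
tool_rot: [0.025, 1.0, -0.001, -0.001]
ft_force: [0.0, -0.4, -2.1]
grip_width: 0.022
```

Request:
{"method": "jog_arm", "body": {"deltas": [[[0,0,-15,0,0,0,15],[0,0,-25,0,0,0,15],[0,0,-25,0,0,0,15],[0,0,-25,0,0,0,15],[0,0,-10,0,0,0,15]]]}}

```text
clock: 28.3
eef_pos: [0.4942, 0.4749, 0.1839]
tool_rot: [0.025, 1.0, -0.003, -0.003]
ft_force: [0.7, -0.9, -2.4]
grip_width: 0.0228
```

Request:
{"method": "jog_arm", "body": {"deltas": [[[-4.9,-43.5,0,0,0,0,15],[-4.9,-43.5,0,0,0,0,15],[-4.9,-43.5,0,0,0,0,15],[-4.9,-43.5,0,0,0,0,15],[-4.9,-43.5,0,0,0,0,15]]]}}

```text
clock: 28.8
eef_pos: [0.5082, 0.2566, 0.183]
tool_rot: [0.02, 1.0, -0.001, -0.002]
ft_force: [0.3, 0.8, -1.5]
grip_width: 0.0223
```

Request:
{"method": "jog_arm", "body": {"deltas": [[[-4.9,-43.5,0,0,0,0,15],[-4.9,-43.5,0,0,0,0,15],[-4.9,-43.5,0,0,0,0,15],[-4.9,-43.5,0,0,0,0,15],[-4.9,-43.5,0,0,0,0,15]]]}}

```text
clock: 29.3
eef_pos: [0.5218, 0.0286, 0.1818]
tool_rot: [0.019, 1.0, -0.002, -0.002]
ft_force: [1.7, -0.2, -1.0]
grip_width: 0.0223
```

Request:
{"method": "jog_arm", "body": {"deltas": [[[-4.9,-40,0,0,0,0,15],[-4.9,-35,0,0,0,0,15],[0,0,0,0,0,0,15],[0,0,0,0,0,0,15]]]}}

```text
clock: 29.7
eef_pos: [0.527, -0.0564, 0.1807]
tool_rot: [0.024, 1.0, -0.003, -0.003]
ft_force: [0.2, -0.6, -0.4]
grip_width: 0.0224
```

```bash
python3 go.py .5276 -.0532 .145 177.7
```

```text
t 29.7 pos [ 0.527  -0.0564  0.1807] yaw 177.2 F [ 0.2 -0.6 -0.4] w 22.4 j6 -0.05
total tool d [-0.7  3.5 35.7] rot [-0.39 -0.36 -0.48] rows 1
```

Request:
{"method": "jog_arm", "body": {"deltas": [[[0,0,0,-0.4,-0.4,0,15],[0,0,0,0,0,0,15],[0,0,15,0,0,0,15],[0,0,15,0,0,0,15],[0,0,0,0,0,0,15]]]}}

```text
clock: 30.2
eef_pos: [0.5268, -0.0516, 0.15]
tool_rot: [0.021, 1.0, 0.001, 0.001]
ft_force: [-0.5, 0.5, -1.9]
grip_width: 0.0225
```

```bash
python3 go.py .5276 -.0532 .12 177.7
```

```text
t 30.2 pos [ 0.5268 -0.0516  0.15  ] yaw 177.6 F [-0.5  0.5 -1.9] w 22.5 j6 -0.06
total tool d [-0.8 -1.6 30. ] rot [ 0.09  0.11 -0.07] rows 1
```

Request:
{"method": "jog_arm", "body": {"deltas": [[[-0.8,-1.6,0,0,0,0,15],[0,0,8,0,0,0,15],[0,0,8,0,0,0,15],[0,0,8,0,0,0,15],[0,0,0,0,0,0,15]]]}}

```text
clock: 30.7
eef_pos: [0.5286, -0.0512, 0.126]
tool_rot: [0.019, 1.0, 0.001, 0.002]
ft_force: [-0.1, -0.1, -1.7]
grip_width: 0.0227
```

```bash
python3 go.py .5276 -.0532 .079 177.7
```

```text
t 30.7 pos [ 0.5286 -0.0512  0.126 ] yaw 177.8 F [-0.1 -0.1 -1.7] w 22.7 j6 -0.06
total tool d [ 1.1 -2.1 47. ] rot [0.1  0.24 0.14] rows 2
  if rotated first: d [ 0.9 -2.  47. ]
```

Request:
{"method": "jog_arm", "body": {"deltas": [[[0.9,-2,2,0,0,0,15],[0,0,6,0,0,0,15],[0,0,6,0,0,0,15],[0,0,6,0,0,0,15],[0,0,0,0,0,0,15]]]}}

```text
clock: 31.2
eef_pos: [0.5262, -0.0536, 0.1041]
tool_rot: [0.019, 1.0, 0.001, 0.001]
ft_force: [0.1, -0.0, -1.2]
grip_width: 0.0224
```

```bash
python3 go.py .5276 -.0532 .079 177.7
```

```text
t 31.2 pos [ 0.5262 -0.0536  0.1041] yaw 177.8 F [ 0.1 -0.  -1.2] w 22.4 j6 -0.06
total tool d [-1.3  0.4 25.1] rot [0.1  0.08 0.11] rows 1
```

Request:
{"method": "jog_arm", "body": {"deltas": [[[-1.3,0.3,5,0,0,0,15],[0,0,6,0,0,0,15],[0,0,6,0,0,0,15],[0,0,0,0,0,0,15]]]}}

```text
clock: 31.6
eef_pos: [0.527, -0.0533, 0.0854]
tool_rot: [0.019, 1.0, 0.001, 0.0]
ft_force: [-0.9, 0.5, -2.5]
grip_width: 0.0221
```

```bash
python3 go.py .5276 -.0532 .079 177.7
```

```text
t 31.6 pos [ 0.527  -0.0533  0.0854] yaw 177.8 F [-0.9  0.5 -2.5] w 22.1 j6 -0.06
total tool d [-0.6  0.1  6.4] rot [0.1  0.01 0.1 ] rows 1
```

Request:
{"method": "jog_arm", "body": {"deltas": [[[0,0,4,0,0,0,15],[0,0,3,0,0,0,15],[0,0,2.5,0,0,0,15],[0,0,2.5,0,0,0,15]]]}}

```text
clock: 32.0
eef_pos: [0.5266, -0.0533, 0.0778]
tool_rot: [0.019, 1.0, 0.001, 0.001]
ft_force: [-10.1, 0.1, 19.2]
grip_width: 0.022
```

Request:
{"method": "jog_arm", "body": {"deltas": [[[0,0,0,0,0,0,60],[0,0,0,0,0,0,60],[0,0,-25,0,0,0,60],[0,0,-40,0,0,0,60],[0,0,-40,0,0,0,60]]]}}

```text
clock: 32.5
eef_pos: [0.5262, -0.0532, 0.1811]
tool_rot: [0.019, 1.0, 0.001, -0.001]
ft_force: [0.9, -0.2, 0.5]
grip_width: 0.06
```

Request:
{"method": "jog_arm", "body": {"deltas": [[[34,-30,-10,0,0,0,60],[34,-30,-10,0,0,0,60],[34,-30,0,0,0,0,60],[34,-30,0,0,0,0,60],[34,-30,0,0,0,0,60]]]}}

```text
clock: 33.0
eef_pos: [0.3605, -0.201, 0.2077]
tool_rot: [0.013, 1.0, -0.003, 0.014]
ft_force: [-0.4, -0.8, 0.3]
grip_width: 0.0597
```

```bash
cat > look.py <<'E'
import sys; from h import *
n=sys.argv[1]
t=save('top','top'+n); s=save('side','side'+n)
a=cv2.resize(t[185:355,225:565,::-1],(800,400),interpolation=cv2.INTER_CUBIC); b=cv2.resize(s[150:350,230:450,::-1],None,fx=2.5,fy=2.5,interpolation=cv2.INTER_CUBIC)
cv2.imwrite(f'pics/t{n}.png',a); cv2.imwrite(f'pics/s{n}.png',b)
for x0 in ((.5602,.1445,-.04),(.5562,.0445,-.04),(.5522,-.0555,-.04)):
  p,e,_=fitrect(t,'top',.11,.066,.064,x0,rng=3); print('blank',p.round(4),e.round(2))
E
python3 go.py .487 -.383 .2 177.7; python3 look.py 4
```

```text
t 33.0 pos [ 0.3605 -0.201   0.2077] yaw 178.5 F [-0.4 -0.8  0.3] w 59.7 j6 -0.49
total tool d [-131.  -178.5   12.2] rot [-0.26  1.58  0.78] rows 5
  if rotated first: d [-133.7 -176.7    7.7]
blank [ 0.5609  0.1463 -0.0632] 0.03
blank [ 0.5579  0.0461 -0.0537] 0.18
blank [ 0.5536 -0.0536 -0.0423] 0.24
```

View pics/t4.png

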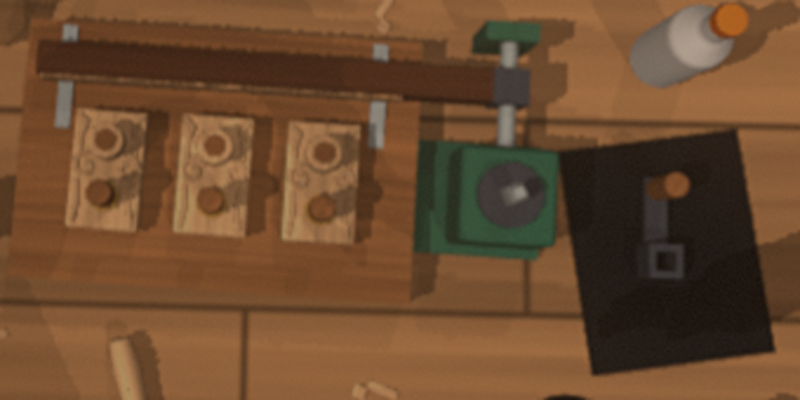

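Run:
```python
from h import *
t=cv2.imread('pics/top4.png'); s=cv2.imread('pics/side4.png')
u=proj('top',[[.544,-.225,.1]])[0]; v=proj('side',[[.544,-.225,.1]])[0]; print(u,v)
def cr(im,c,h=20): x,y=map(int,c.round()); return cv2.resize(im[y-h:y+h,x-h:x+h],(400,400),interpolation=cv2.INTER_CUBIC)
w=np.hstack([cr(t,u),cr(s,v)]); w=cv2.convertScaleAbs(w,alpha=1.8,beta=10)
cv2.imwrite('pics/shaft.png',w); print('origins',u.round()-20,v.round()-20)
```

```text
[443.83639046 266.94116195] [366.93856943 197.19768121]
origins [424. 247.] [347. 177.]
```

View pics/shaft.png

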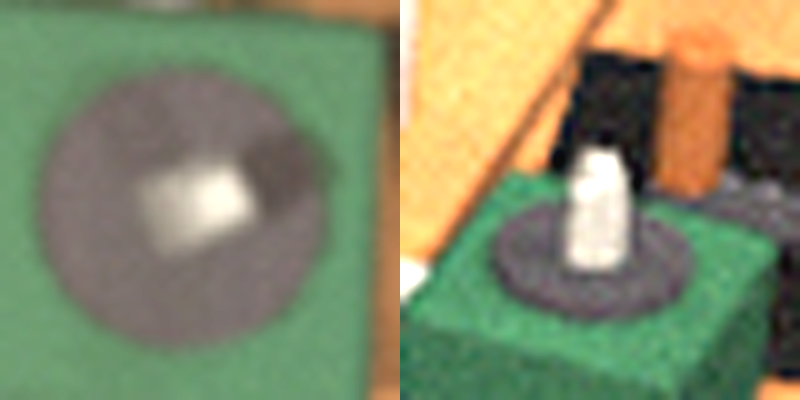

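Request:
{"method": "jog_arm", "body": {"deltas": [[[0,0,0,0,1.5,8.1,60],[0,0,0,0,0,8.1,60],[0,0,0,0,0,8.1,60],[0,0,0,0,0,8.1,60],[0,0,0,0,0,8.1,60]]]}}

```text
clock: 33.6
eef_pos: [0.3619, -0.2047, 0.2084]
tool_rot: [0.377, 0.926, -0.001, 0.004]
ft_force: [-0.3, -0.3, -0.0]
grip_width: 0.0598
```

Request:
{"method": "jog_arm", "body": {"deltas": [[[0,0,0,0,0,8.1,60],[0,0,0,0,0,8.1,60],[0,0,0,0,0,8.1,60],[0,0,0,0,0,8.1,60],[0,0,0,0,0,8.1,60]]]}}

```text
clock: 34.1
eef_pos: [0.3688, -0.2044, 0.2086]
tool_rot: [0.684, 0.729, 0.002, 0.008]
ft_force: [-0.2, 0.4, -1.1]
grip_width: 0.06
```

Request:
{"method": "jog_arm", "body": {"deltas": [[[0,0,0,0,0,8.1,60],[-36,25.7,0,0,0,0,60],[-36,25.7,0,0,0,0,60],[-36,25.7,0,0,0,0,60],[-36,25.7,0,0,0,0,60]]]}}

```text
clock: 34.6
eef_pos: [0.466, -0.355, 0.2111]
tool_rot: [0.734, 0.68, 0.005, 0.01]
ft_force: [1.1, 0.4, 0.4]
grip_width: 0.0598
```

Request:
{"method": "jog_arm", "body": {"deltas": [[[-30,22,0,0,0,0,60],[0,0,0,0,0,0,60]]]}}

```text
clock: 34.8
eef_pos: [0.491, -0.3919, 0.2088]
tool_rot: [0.734, 0.679, 0.005, 0.011]
ft_force: [0.2, -0.2, -0.4]
grip_width: 0.0605
```

```bash
python3 go.py .487 -.383 .12 89.4
python3 - <<'E'
from h import *
print('tip',world('top',[(424+22.5,247+19),(424+20,247+20.8)],[.117,.109]).round(4))
E
```

```text
t 34.8 pos [ 0.491  -0.3919  0.2088] yaw 85.5 F [ 0.2 -0.2 -0.4] w 60.5 j6 0.97
total tool d [ 9.2 -6.8 88.6] rot [ 1.35  0.48 -3.85] rows 2
  if rotated first: d [ 8.9 -4.1 88.8]
tip [[ 0.5447 -0.2264  0.117 ]
 [ 0.5415 -0.2232  0.109 ]]
```

Request:
{"method": "jog_arm", "body": {"deltas": [[[0,0,0,1.3,0.5,-3.8,60],[0,0,0,0,0,0,60],[0,0,30,0,0,0,60],[0,0,30,0,0,0,60],[0,0,20,0,0,0,60]]]}}

```text
clock: 35.3
eef_pos: [0.4974, -0.3914, 0.1293]
tool_rot: [0.711, 0.703, 0.002, 0.006]
ft_force: [-0.3, 0.4, -0.1]
grip_width: 0.0601
```

```bash
python3 go.py .487 -.383 .075 89.4
```

```text
t 35.3 pos [ 0.4974 -0.3914  0.1293] yaw 89.3 F [-0.3  0.4 -0.1] w 60.1 j6 0.91
total tool d [  8.6 -11.1  54.1] rot [ 0.63  0.28 -0.05] rows 2
  if rotated first: d [  8.3 -10.5  54.3]
```

Request:
{"method": "jog_arm", "body": {"deltas": [[[8.3,-10.5,0,0.6,0.3,0,60],[0,0,0,0,0,0,60],[0,0,20,0,0,0,60],[0,0,20,0,0,0,60],[0,0,10,0,0,0,60]]]}}

```text
clock: 35.8
eef_pos: [0.489, -0.3793, 0.0785]
tool_rot: [0.712, 0.703, 0.001, 0.003]
ft_force: [0.2, 1.0, -0.1]
grip_width: 0.0601
```

```bash
python3 go.py .487 -.3827 .023 89.4
```

```text
t 35.8 pos [ 0.489  -0.3793  0.0785] yaw 89.3 F [ 0.2  1.  -0.1] w 60.1 j6 0.92
total tool d [-3.3 -2.2 55.5] rot [ 0.33  0.1  -0.12] rows 2
  if rotated first: d [-3.4 -1.9 55.5]
```

Request:
{"method": "jog_arm", "body": {"deltas": [[[-3.4,-2,0,0,0,0,60],[0,0,15,0,0,0,60],[0,0,15,0,0,0,60],[0,0,12,0,0,0,60],[0,0,8,0,0,0,60]]]}}

```text
clock: 36.3
eef_pos: [0.4909, -0.3856, 0.0323]
tool_rot: [0.712, 0.702, 0.002, 0.008]
ft_force: [-0.0, -0.2, -0.5]
grip_width: 0.0602
```

```bash
python3 go.py .487 -.3827 .023 89.4
```

```text
t 36.3 pos [ 0.4909 -0.3856  0.0323] yaw 89.2 F [-0.  -0.2 -0.5] w 60.2 j6 0.92
total tool d [ 2.9 -4.1  9.2] rot [ 0.83  0.48 -0.17] rows 1
```

Request:
{"method": "jog_arm", "body": {"deltas": [[[0,0,0,0.8,0.5,-0.2,60],[2.5,-3,3,0,0,0,60],[0,0,3,0,0,0,60],[0,0,0,0,0,0,60]]]}}

```text
clock: 36.7
eef_pos: [0.4883, -0.3835, 0.0267]
tool_rot: [0.711, 0.704, 0.0, 0.0]
ft_force: [-0.1, -0.1, -0.4]
grip_width: 0.0601
```

```bash
python3 go.py .487 -.3827 .023 89.4
```

```text
t 36.7 pos [ 0.4883 -0.3835  0.0267] yaw 89.4 F [-0.1 -0.1 -0.4] w 60.1 j6 0.91
total tool d [ 0.8 -1.3  3.7] rot [ 0.02 -0.02  0.02] rows 1
```

Good, close on the hub and lift.

Request:
{"method": "jog_arm", "body": {"deltas": [[[0.8,-1,3,0,0,0,60],[0,0,0,0,0,0,20],[0,0,0,0,0,0,20],[0,0,0,0,0,0,20],[0,0,0,0,0,0,20]]]}}

```text
clock: 37.2
eef_pos: [0.4883, -0.3831, 0.0248]
tool_rot: [0.711, 0.704, 0.001, 0.002]
ft_force: [0.3, -0.1, -0.6]
grip_width: 0.0303
```

Request:
{"method": "jog_arm", "body": {"deltas": [[[0,0,0,0,0,0,20]]]}}

```text
clock: 37.3
eef_pos: [0.4884, -0.3831, 0.0249]
tool_rot: [0.711, 0.704, 0.001, 0.002]
ft_force: [0.1, -0.6, 0.8]
grip_width: 0.0306
```

```bash
python3 go.py .487 -.3827 .023 89.4
```

```text
t 37.3 pos [ 0.4884 -0.3831  0.0249] yaw 89.4 F [ 0.1 -0.6  0.8] w 30.6 j6 0.91
total tool d [ 0.4 -1.4  1.9] rot [0.19 0.06 0.03] rows 1
```

Request:
{"method": "jog_arm", "body": {"deltas": [[[0,0,-15,0,0,0,20],[0,0,-35,0,0,0,20],[0,0,-40,0,0,0,20],[0,0,-40,0,0,0,20],[0,0,-10,0,0,0,20]]]}}

```text
clock: 37.8
eef_pos: [0.482, -0.3787, 0.1585]
tool_rot: [0.711, 0.704, -0.001, -0.01]
ft_force: [0.8, -1.2, -3.9]
grip_width: 0.0302
```

Request:
{"method": "jog_arm", "body": {"deltas": [[[39.5,13.8,0,0,0,0,20],[39.5,13.8,0,0,0,0,20],[39.5,13.8,0,0,0,0,20],[30,10,0,0,0,0,20],[0,0,0,0,0,0,20]]]}}

```text
clock: 38.3
eef_pos: [0.533, -0.227, 0.1511]
tool_rot: [0.713, 0.701, -0.003, -0.015]
ft_force: [-0.5, -0.5, -3.8]
grip_width: 0.0303
```

Request:
{"method": "jog_arm", "body": {"deltas": [[[0,0,0,0,0,-7.4,20],[0,0,0,0,0,-7.4,20],[0,0,0,0,0,-7.4,20],[0,0,0,0,0,0,20]]]}}

```text
clock: 38.7
eef_pos: [0.5284, -0.2246, 0.1416]
tool_rot: [0.557, 0.83, -0.003, -0.022]
ft_force: [0.2, -0.1, -5.2]
grip_width: 0.0305
```

```bash
python3 go.py .5452 -.2255 .145 111.5
```

```text
t 38.7 pos [ 0.5284 -0.2246  0.1416] yaw 112.3 F [ 0.2 -0.1 -5.2] w 30.5 j6 0.78
total tool d [-7.1 15.1 -4. ] rot [-1.7  -1.95  0.79] rows 1
```

Request:
{"method": "jog_arm", "body": {"deltas": [[[0,0,-20,0,0,0,20],[0,0,0,-1.7,-1.9,0.8,20],[0,0,0,0,0,0,20]]]}}

```text
clock: 39.0
eef_pos: [0.5259, -0.2255, 0.1563]
tool_rot: [0.567, 0.823, -0.001, -0.005]
ft_force: [0.1, 0.4, -4.6]
grip_width: 0.0303
```

```bash
python3 go.py .5452 -.2255 .145 111.5; python3 look.py 5
```

```text
t 39.0 pos [ 0.5259 -0.2255  0.1563] yaw 110.9 F [ 0.1  0.4 -4.6] w 30.3 j6 0.8
total tool d [-7.  18.2 11.1] rot [-0.45 -0.37 -0.63] rows 1
blank [ 0.5607  0.1463 -0.0589] 0.18
blank [ 0.558   0.0462 -0.0578] 0.17
blank [ 0.5537 -0.0536 -0.0426] 0.23
```

View pics/s5.png

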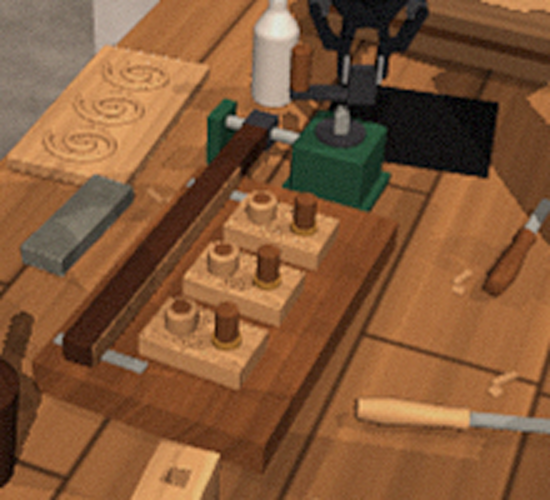

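Request:
{"method": "jog_arm", "body": {"deltas": [[[0,0,0,-0.5,-0.4,-0.6,20],[-7,18,0,0,0,0,20],[0,0,0,0,0,0,20]]]}}

```text
clock: 39.4
eef_pos: [0.5461, -0.2263, 0.1553]
tool_rot: [0.563, 0.826, 0.0, -0.0]
ft_force: [0.3, -0.0, -4.7]
grip_width: 0.0303
```

```bash
python3 go.py .5452 -.2255 .140 111.5
```

```text
t 39.4 pos [ 0.5461 -0.2263  0.1553] yaw 111.5 F [ 0.3 -0.  -4.7] w 30.3 j6 0.8
total tool d [ 1.1 -0.6 15.3] rot [ 0.01 -0.03 -0.04] rows 1
```

Excellent. Descend gently to just past the tip.

Request:
{"method": "jog_arm", "body": {"deltas": [[[1,-0.5,5,0,0,0,20],[0,0,7,0,0,0,20],[0,0,5,0,0,0,20],[0,0,3,0,0,0,20]]]}}

```text
clock: 39.8
eef_pos: [0.544, -0.2255, 0.1325]
tool_rot: [0.563, 0.826, -0.0, -0.001]
ft_force: [-0.5, 0.1, -5.3]
grip_width: 0.0306
```

```bash
python3 go.py .5452 -.2255 .106 111.5
```

```text
t 39.8 pos [ 0.544  -0.2255  0.1325] yaw 111.4 F [-0.5  0.1 -5.3] w 30.6 j6 0.8
total tool d [-0.5  1.2 26.5] rot [-0.12 -0.12 -0.07] rows 1
```

Request:
{"method": "jog_arm", "body": {"deltas": [[[-0.4,1,2,0,0,0,20],[0,0,3,0,0,0,20],[0,0,3,0,0,0,20]]]}}

```text
clock: 40.1
eef_pos: [0.5446, -0.2254, 0.1235]
tool_rot: [0.563, 0.826, -0.0, -0.002]
ft_force: [0.2, -0.3, -3.6]
grip_width: 0.0305
```

```bash
python3 go.py .5452 -.2255 .106 111.5
```

```text
t 40.1 pos [ 0.5446 -0.2254  0.1235] yaw 111.4 F [ 0.2 -0.3 -3.6] w 30.5 j6 0.8
total tool d [-0.3  0.6 17.5] rot [-0.15 -0.15 -0.08] rows 1
```

Request:
{"method": "jog_arm", "body": {"deltas": [[[0,0,4,0,0,0,20],[0,0,4,0,0,0,20],[0,0,3,0,0,0,20]]]}}

```text
clock: 40.4
eef_pos: [0.5447, -0.2256, 0.1119]
tool_rot: [0.563, 0.826, -0.0, -0.002]
ft_force: [0.2, -0.4, -4.6]
grip_width: 0.0302
```

Request:
{"method": "jog_arm", "body": {"deltas": [[[0,0,3,0,0,0,20],[0,0,2,0,0,0,20],[0,0,2,0,0,0,20]]]}}

```text
clock: 40.7
eef_pos: [0.5446, -0.2256, 0.1058]
tool_rot: [0.563, 0.826, -0.0, -0.001]
ft_force: [-7.8, 2.1, 16.1]
grip_width: 0.0303
```

```bash
python3 go.py .5452 -.2255 .106 111.5
```

```text
t 40.7 pos [ 0.5446 -0.2256  0.1058] yaw 111.4 F [-7.8  2.1 16.1] w 30.3 j6 0.8
total tool d [-0.1  0.6 -0.2] rot [-0.1  -0.1  -0.09] rows 1
```

Request:
{"method": "jog_arm", "body": {"deltas": [[[0,0,0,0,0,0,45],[0,0,0,0,0,0,45],[0,0,-20,0,0,0,45],[0,0,-25,0,0,0,45],[0,0,-20,0,0,0,45]]]}}

```text
clock: 41.2
eef_pos: [0.5455, -0.2259, 0.1731]
tool_rot: [0.563, 0.826, 0.0, -0.0]
ft_force: [0.1, 0.7, -0.2]
grip_width: 0.0451
```

Request:
{"method": "jog_arm", "body": {"deltas": [[[0,35,0,0,0,0,45],[0,33,0,0,0,0,45],[0,0,0,0,0,0,45]]]}}

```text
clock: 41.5
eef_pos: [0.6143, -0.2026, 0.181]
tool_rot: [0.565, 0.825, 0.002, 0.007]
ft_force: [0.2, -0.9, -0.4]
grip_width: 0.0449
```

```bash
python3 go.py .6098 -.2001 .108 111.5; python3 look.py 6
```

```text
t 41.5 pos [ 0.6143 -0.2026  0.181 ] yaw 111.3 F [ 0.2 -0.9 -0.4] w 44.9 j6 0.88
total tool d [ 4.6 -4.1 72.9] rot [ 0.67  0.52 -0.24] rows 2
  if rotated first: d [ 4.  -3.3 73. ]
blank [ 0.5608  0.1463 -0.0597] 0.12
blank [ 0.558   0.0462 -0.0551] 0.23
blank [ 0.5537 -0.0536 -0.0429] 0.03
```

View pics/s6.png

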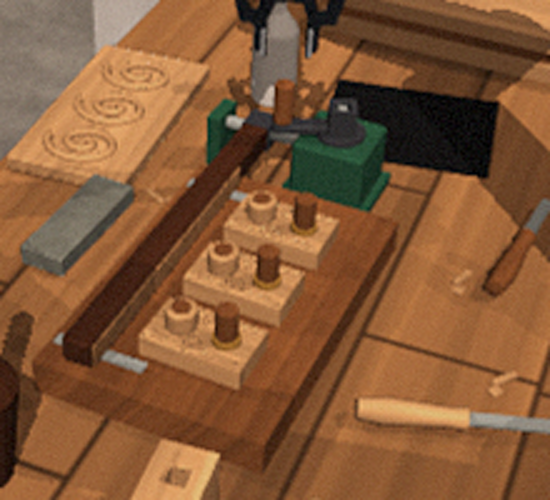

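Request:
{"method": "jog_arm", "body": {"deltas": [[[0,0,0,0.7,0.5,0,45],[4,-3.5,0,0,0,0,45],[0,0,10,0,0,0,45],[0,0,0,0,0,0,45]]]}}

```text
clock: 42.0
eef_pos: [0.6033, -0.2023, 0.1698]
tool_rot: [0.566, 0.824, -0.002, -0.003]
ft_force: [0.6, -0.5, 0.1]
grip_width: 0.0449
```

```bash
python3 go.py .6098 -.2001 .108 111.5
```

```text
t 42.0 pos [ 0.6033 -0.2023  0.1698] yaw 111.0 F [ 0.6 -0.5  0.1] w 44.9 j6 0.88
total tool d [-0.4  7.3 61.7] rot [-0.39 -0.15 -0.49] rows 2
  if rotated first: d [-0.3  6.9 61.8]
```

Request:
{"method": "jog_arm", "body": {"deltas": [[[-0.3,7,0,0,0,0,45],[0,0,0,0,0,0,45],[0,0,15,0,0,0,45],[0,0,15,0,0,0,45],[0,0,15,0,0,0,45]]]}}

```text
clock: 42.5
eef_pos: [0.6121, -0.2011, 0.1267]
tool_rot: [0.567, 0.824, -0.001, 0.0]
ft_force: [0.4, 0.6, -0.1]
grip_width: 0.0447
```

```bash
python3 go.py .6098 -.2001 .108 111.5
```

```text
t 42.5 pos [ 0.6121 -0.2011  0.1267] yaw 111.0 F [ 0.4  0.6 -0.1] w 44.7 j6 0.89
total tool d [ 1.8 -1.8 18.7] rot [-0.08  0.1  -0.54] rows 1
```

Request:
{"method": "jog_arm", "body": {"deltas": [[[1.8,-1.8,9,0,0,0,45],[0,0,8,0,0,0,45],[0,0,0,0,0,0,15],[0,0,0,0,0,0,15],[0,0,0,0,0,0,15]]]}}

```text
clock: 43.0
eef_pos: [0.6094, -0.1994, 0.1075]
tool_rot: [0.566, 0.824, -0.001, -0.001]
ft_force: [0.2, -0.4, -3.1]
grip_width: 0.0225
```

```bash
cat > cr.py <<'E'
import sys; from h import *
n=int(sys.argv[1]); st=float(sys.argv[2]); C=np.array([.5446,-.2256])
o=get_obs(); c=R.from_quat(o['tool_rot']).as_matrix(); g=R.from_euler('z',111.5,degrees=True)*R.from_quat([1,0,0,0])
d=o['eef_pos'][:2]-C; ph=np.degrees(np.arctan2(d[1],d[0])); psi=np.arctan2(c[1,0],c[0,0])
print('t',round(float(o['clock']),1),'pos',o['eef_pos'].round(4),'phi',ph.round(1),'r',np.linalg.norm(d).round(4),'F',o['ft_force'].round(1),'w',round(float(o['grip_width']),4),'rot',np.degrees((R.from_quat(o['tool_rot']).inv()*g).as_rotvec()).round(2))
p=o['eef_pos'][:2]; rows=[]
for k in range(1,n+1):
    a=np.radians(ph-st*k); q=C+.07*np.array([np.cos(a),np.sin(a)]); w=(q-p)*1e3; p=q
    rows.append([round(float(np.cos(psi)*w[0]+np.sin(psi)*w[1]),0),round(float(np.sin(psi)*w[0]-np.cos(psi)*w[1]),0)])
for i in range(0,n,5): print(rows[i:i+5])
E
python3 cr.py 24 15
```

```text
t 43.0 pos [ 0.6094 -0.1994  0.1075] phi 22.0 r 0.0699 F [ 0.2 -0.4 -3.1] w 0.0225 rot [-0.16 -0.   -0.51]
[[-18.0, -2.0], [-17.0, -7.0], [-15.0, -11.0], [-11.0, -14.0], [-7.0, -17.0]]
[[-3.0, -18.0], [2.0, -18.0], [7.0, -17.0], [11.0, -15.0], [14.0, -11.0]]
[[17.0, -7.0], [18.0, -3.0], [18.0, 2.0], [17.0, 7.0], [15.0, 11.0]]
[[11.0, 14.0], [7.0, 17.0], [3.0, 18.0], [-2.0, 18.0], [-7.0, 17.0]]
[[-11.0, 15.0], [-14.0, 11.0], [-17.0, 7.0], [-18.0, 3.0]]
```

Request:
{"method": "jog_arm", "body": {"deltas": [[[-18,-2,0,0,0,0,15],[-17,-7,0,0,0,0,15],[-15,-11,0,0,0,0,15],[-11,-14,0,0,0,0,15],[-7,-17,0,0,0,0,15]]]}}

```text
clock: 43.5
eef_pos: [0.5861, -0.2817, 0.1072]
tool_rot: [0.564, 0.826, 0.001, -0.002]
ft_force: [-1.3, 4.3, -1.0]
grip_width: 0.0224
```

Request:
{"method": "jog_arm", "body": {"deltas": [[[-3,-18,0,0,0,0,15],[2,-18,0,0,0,0,15],[7,-17,0,0,0,0,15],[11,-15,0,0,0,0,15],[14,-11,0,0,0,0,15]]]}}

```text
clock: 44.0
eef_pos: [0.497, -0.2765, 0.1068]
tool_rot: [0.564, 0.825, 0.014, -0.004]
ft_force: [11.3, 9.1, -8.2]
grip_width: 0.0226
```

```bash
python3 cr.py 25 15
```

```text
t 44.0 pos [ 0.497  -0.2765  0.1068] phi -133.1 r 0.0697 F [11.3  9.1 -8.2] w 0.0226 rot [ 1.03 -1.31 -0.23]
[[17.0, -6.0], [18.0, -1.0], [18.0, 4.0], [16.0, 8.0], [14.0, 12.0]]
[[10.0, 15.0], [6.0, 17.0], [1.0, 18.0], [-4.0, 18.0], [-8.0, 16.0]]
[[-12.0, 14.0], [-15.0, 10.0], [-17.0, 6.0], [-18.0, 1.0], [-18.0, -4.0]]
[[-16.0, -8.0], [-14.0, -12.0], [-10.0, -15.0], [-6.0, -17.0], [-1.0, -18.0]]
[[4.0, -18.0], [8.0, -16.0], [12.0, -14.0], [15.0, -10.0], [17.0, -6.0]]
```

Request:
{"method": "jog_arm", "body": {"deltas": [[[17,-6,0,0.5,-0.7,0,15],[18,-1,0,0.5,-0.6,0,15],[18,4,0,0,0,0,15],[16,8,0,0,0,0,15],[14,12,0,0,0,0,15]]]}}

```text
clock: 44.5
eef_pos: [0.4813, -0.1954, 0.1077]
tool_rot: [0.567, 0.823, 0.003, 0.007]
ft_force: [6.0, -3.5, -8.7]
grip_width: 0.0225
```

Request:
{"method": "jog_arm", "body": {"deltas": [[[10,15,0,0,0,0,15],[6,17,0,0,0,0,15],[1,18,0,0,0,0,15],[-4,18,0,0,0,0,15],[-8,16,0,0,0,0,15]]]}}

```text
clock: 45.0
eef_pos: [0.545, -0.1552, 0.108]
tool_rot: [0.568, 0.823, 0.004, -0.004]
ft_force: [-0.8, 11.2, 3.6]
grip_width: 0.0229
```

```bash
python3 cr.py 30 15
```

```text
t 45.0 pos [ 0.545  -0.1552  0.108 ] phi 89.7 r 0.0704 F [-0.8 11.2  3.6] w 0.0229 rot [ 0.11 -0.66 -0.72]
[[-9.0, 16.0], [-13.0, 13.0], [-16.0, 10.0], [-18.0, 5.0], [-18.0, 0.0]]
[[-18.0, -4.0], [-16.0, -9.0], [-13.0, -13.0], [-10.0, -16.0], [-5.0, -18.0]]
[[-0.0, -18.0], [4.0, -18.0], [9.0, -16.0], [13.0, -13.0], [16.0, -10.0]]
[[18.0, -5.0], [18.0, -0.0], [18.0, 4.0], [16.0, 9.0], [13.0, 13.0]]
[[10.0, 16.0], [5.0, 18.0], [0.0, 18.0], [-4.0, 18.0], [-9.0, 16.0]]
[[-13.0, 13.0], [-16.0, 10.0], [-18.0, 5.0], [-18.0, 0.0], [-18.0, -4.0]]
```

Request:
{"method": "jog_arm", "body": {"deltas": [[[-9,16,0,0,-0.6,0,15],[-13,13,0,0,0,0,15],[-16,10,0,0,0,0,15],[-18,5,0,0,0,0,15],[-18,0,0,0,0,0,15]]]}}

```text
clock: 45.5
eef_pos: [0.6121, -0.2054, 0.1085]
tool_rot: [0.566, 0.825, 0.007, -0.002]
ft_force: [1.9, 1.0, -4.4]
grip_width: 0.0227
```

Request:
{"method": "jog_arm", "body": {"deltas": [[[-18,-4,0,0,0,0,15],[-16,-9,0,0,0,0,15],[-13,-13,0,0,0,0,15],[-10,-16,0,0,0,0,15],[-5,-18,0,0,0,0,15]]]}}

```text
clock: 46.0
eef_pos: [0.5733, -0.2894, 0.1067]
tool_rot: [0.566, 0.824, 0.01, -0.005]
ft_force: [-0.3, 10.8, 0.8]
grip_width: 0.0224
```

Request:
{"method": "jog_arm", "body": {"deltas": [[[0,-18,0,0,0,0,15],[4,-18,0,0,0,0,15],[9,-16,0,0,0,0,15],[13,-13,0,0,0,0,15],[16,-10,0,0,0,0,15]]]}}

```text
clock: 46.5
eef_pos: [0.4868, -0.2658, 0.1061]
tool_rot: [0.564, 0.825, 0.03, -0.008]
ft_force: [19.3, 12.6, -10.9]
grip_width: 0.0224
```

Request:
{"method": "jog_arm", "body": {"deltas": [[[18,-5,0,0,0,0,15],[18,0,0,0,0,0,15],[18,4,0,0,0,0,15],[16,9,0,0,0,0,15],[13,13,0,0,0,0,15]]]}}

```text
clock: 47.0
eef_pos: [0.4869, -0.1844, 0.113]
tool_rot: [0.564, 0.825, 0.038, 0.009]
ft_force: [8.3, -6.7, -11.7]
grip_width: 0.0229
```

```bash
python3 cr.py 30 15
```

```text
t 47.0 pos [ 0.4869 -0.1844  0.113 ] phi 144.5 r 0.0709 F [  8.3  -6.7 -11.7] w 0.0229 rot [ 4.14 -1.62 -0.28]
[[7.0, 17.0], [3.0, 18.0], [-1.0, 18.0], [-6.0, 17.0], [-10.0, 15.0]]
[[-14.0, 12.0], [-16.0, 8.0], [-18.0, 3.0], [-18.0, -1.0], [-17.0, -6.0]]
[[-15.0, -10.0], [-12.0, -14.0], [-8.0, -16.0], [-3.0, -18.0], [1.0, -18.0]]
[[6.0, -17.0], [10.0, -15.0], [14.0, -12.0], [16.0, -8.0], [18.0, -3.0]]
[[18.0, 1.0], [17.0, 6.0], [15.0, 10.0], [12.0, 14.0], [8.0, 16.0]]
[[3.0, 18.0], [-1.0, 18.0], [-6.0, 17.0], [-10.0, 15.0], [-14.0, 12.0]]
```

Request:
{"method": "jog_arm", "body": {"deltas": [[[7,17,1,1,-0.4,0,15],[3,18,1,1,-0.4,0,15],[-1,18,1,1,-0.4,0,15],[-6,17,1,0.8,-0.4,0,15],[-10,15,1,0.3,-0.2,0,15]]]}}

```text
clock: 47.5
eef_pos: [0.5583, -0.1564, 0.1127]
tool_rot: [0.566, 0.825, -0.0, -0.007]
ft_force: [0.5, 8.7, 3.2]
grip_width: 0.0227
```

Request:
{"method": "jog_arm", "body": {"deltas": [[[-14,12,0,0,-0.2,0,15],[-16,8,0,0,-0.2,0,15],[-18,3,0,0,-0.2,0,15],[-18,-1,0,0,-0.2,0,15],[-17,-6,0,0,-0.2,0,15]]]}}

```text
clock: 48.0
eef_pos: [0.6141, -0.2195, 0.1147]
tool_rot: [0.561, 0.828, 0.012, 0.004]
ft_force: [6.9, 2.1, -6.9]
grip_width: 0.0223
```

```bash
python3 cr.py 30 15; python3 look.py 7
```

```text
t 48.0 pos [ 0.6141 -0.2195  0.1147] phi 5.1 r 0.0698 F [ 6.9  2.1 -6.9] w 0.0223 rot [ 1.37 -0.44  0.3 ]
[[-17.0, -7.0], [-14.0, -12.0], [-11.0, -15.0], [-6.0, -17.0], [-2.0, -18.0]]
[[3.0, -18.0], [8.0, -17.0], [12.0, -14.0], [15.0, -11.0], [17.0, -6.0]]
[[18.0, -2.0], [18.0, 3.0], [17.0, 8.0], [14.0, 12.0], [11.0, 15.0]]
[[6.0, 17.0], [2.0, 18.0], [-3.0, 18.0], [-8.0, 17.0], [-12.0, 14.0]]
[[-15.0, 11.0], [-17.0, 6.0], [-18.0, 2.0], [-18.0, -3.0], [-17.0, -8.0]]
[[-14.0, -12.0], [-11.0, -15.0], [-6.0, -17.0], [-2.0, -18.0], [3.0, -18.0]]
blank [ 0.5608  0.1463 -0.061 ] 0.18
blank [ 0.558   0.0462 -0.0546] 0.13
blank [ 0.5538 -0.0536 -0.0443] 0.03
```

View pics/s7.png

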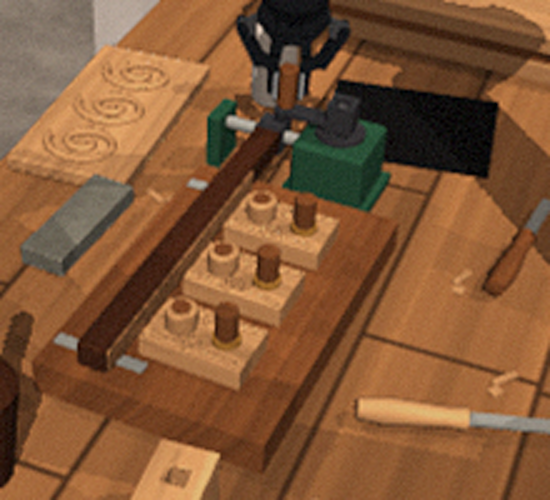

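Request:
{"method": "jog_arm", "body": {"deltas": [[[0,0,4,1.3,-0.4,0,15],[0,0,4,0,0,0,15],[0,0,2,0,0,0,15]]]}}

```text
clock: 48.4
eef_pos: [0.6149, -0.2275, 0.108]
tool_rot: [0.564, 0.826, 0.0, 0.005]
ft_force: [2.6, 0.8, 1.8]
grip_width: 0.0228
```

```bash
python3 cr.py 20 15
```

```text
t 48.4 pos [ 0.6149 -0.2275  0.108 ] phi -1.5 r 0.0703 F [2.6 0.8 1.8] w 0.0228 rot [ 0.4   0.49 -0.15]
[[-16.0, -10.0], [-13.0, -13.0], [-9.0, -16.0], [-5.0, -18.0], [0.0, -18.0]]
[[5.0, -18.0], [9.0, -16.0], [13.0, -13.0], [16.0, -9.0], [18.0, -5.0]]
[[18.0, 0.0], [18.0, 5.0], [16.0, 9.0], [13.0, 13.0], [9.0, 16.0]]
[[5.0, 18.0], [-0.0, 18.0], [-5.0, 18.0], [-9.0, 16.0], [-13.0, 13.0]]
```

Request:
{"method": "jog_arm", "body": {"deltas": [[[-16,-10,0,0.3,0,0,15],[-13,-13,0,0,0,0,15],[-9,-16,0,0,0,0,15],[-5,-18,0,0,0,0,15],[0,-18,0,0,0,0,15]]]}}

```text
clock: 48.9
eef_pos: [0.5554, -0.2945, 0.107]
tool_rot: [0.563, 0.827, 0.002, -0.0]
ft_force: [2.9, 12.4, 3.4]
grip_width: 0.0229
```

Request:
{"method": "jog_arm", "body": {"deltas": [[[5,-18,0,0,-0.2,0,15],[9,-16,0,0.2,-0.2,0,15],[13,-13,0,0.2,-0.2,0,15],[16,-9,0.5,0.3,-0.2,0,15],[18,-5,0.5,0.3,0,0,15]]]}}

```text
clock: 49.4
eef_pos: [0.4793, -0.2512, 0.1069]
tool_rot: [0.562, 0.827, 0.011, 0.004]
ft_force: [17.2, 5.2, -9.4]
grip_width: 0.0227
```

Request:
{"method": "jog_arm", "body": {"deltas": [[[18,0,0.5,0.4,0,0,15],[18,5,0.7,0.4,0,0,15],[16,9,0.7,0.4,0,0,15],[13,13,0.7,0.4,0,0,15],[9,16,0.7,0.4,0,0,15]]]}}

```text
clock: 49.9
eef_pos: [0.4974, -0.173, 0.1067]
tool_rot: [0.564, 0.825, -0.003, 0.007]
ft_force: [1.3, -5.8, -0.8]
grip_width: 0.0225
```

```bash
python3 cr.py 25 15
```

```text
t 49.9 pos [ 0.4974 -0.173   0.1067] phi 131.9 r 0.0707 F [ 1.3 -5.8 -0.8] w 0.0225 rot [ 0.23  0.86 -0.22]
[[4.0, 18.0], [-1.0, 18.0], [-5.0, 17.0], [-10.0, 16.0], [-13.0, 12.0]]
[[-16.0, 9.0], [-18.0, 4.0], [-18.0, -1.0], [-17.0, -5.0], [-16.0, -10.0]]
[[-12.0, -13.0], [-9.0, -16.0], [-4.0, -18.0], [1.0, -18.0], [5.0, -17.0]]
[[10.0, -16.0], [13.0, -12.0], [16.0, -9.0], [18.0, -4.0], [18.0, 1.0]]
[[17.0, 5.0], [16.0, 10.0], [12.0, 13.0], [9.0, 16.0], [4.0, 18.0]]
```

Request:
{"method": "jog_arm", "body": {"deltas": [[[4,18,0.5,0.2,0.3,0,15],[-1,18,0.5,0.2,0.3,0,15],[-5,17,0.5,0.2,0.2,0,15],[-10,16,0.5,0.2,0,0,15],[-13,12,0.5,0.2,0,0,15]]]}}

```text
clock: 50.4
eef_pos: [0.572, -0.1604, 0.1074]
tool_rot: [0.564, 0.826, -0.002, -0.014]
ft_force: [2.5, 10.7, 2.8]
grip_width: 0.0228
```

Request:
{"method": "jog_arm", "body": {"deltas": [[[-16,9,0.5,0.2,-0.1,0,15],[-18,4,0.5,0.2,-0.1,0,15],[-18,-1,0.5,0.2,-0.1,0,15],[-17,-5,0.5,0.2,-0.1,0,15],[-16,-10,0.5,0.2,0,0,15]]]}}

```text
clock: 50.9
eef_pos: [0.6141, -0.2342, 0.1075]
tool_rot: [0.559, 0.829, 0.005, -0.008]
ft_force: [6.8, 0.2, -4.1]
grip_width: 0.0228
```

Request:
{"method": "jog_arm", "body": {"deltas": [[[-12,-13,0,0,0,0,15],[-9,-16,0,0,0,0,15],[-4,-18,0,0,0,0,15],[1,-18,0,0,0,0,15],[5,-17,0,0,-0.2,0,15]]]}}

```text
clock: 51.4
eef_pos: [0.5453, -0.2951, 0.107]
tool_rot: [0.561, 0.828, 0.005, 0.001]
ft_force: [2.1, 6.6, 1.2]
grip_width: 0.0227
```

Request:
{"method": "jog_arm", "body": {"deltas": [[[10,-16,0.2,0.2,-0.2,0,15],[13,-12,0.5,0.2,-0.2,0,15],[16,-9,0.5,0.3,-0.2,0,15],[18,-4,0.5,0.3,-0.1,0,15],[18,1,0.5,0.4,0,0,15]]]}}

```text
clock: 51.9
eef_pos: [0.4769, -0.242, 0.1072]
tool_rot: [0.565, 0.825, -0.002, 0.004]
ft_force: [7.0, 0.3, -2.7]
grip_width: 0.0226
```

```bash
python3 cr.py 25 15; python3 look.py 8
python3 - <<'E'
from h import *
# jaw cork face edge in the bed frame from top image: gradient along bed x, z=.055..0.07
def face(f):
    im=cv2.imread(f); b=np.array([.5764-.0012,.0447+.0007,-.041]); Rb=np.array([[np.cos(b[2]),-np.sin(b[2])],[np.sin(b[2]),np.cos(b[2])]])
    xs=np.arange(.02,.11,.001); out=[]
    for y0 in (.05,-.05,.15):
        X=np.array([[np.r_[b[:2]+Rb@[x,y],.07] for y in np.linspace(y0-.008,y0+.008,20)] for x in xs]); u=proj('top',X.reshape(-1,3)).reshape(len(xs),20,2).astype(np.float32)
        s=cv2.GaussianBlur(cv2.remap(im,u[...,0],u[...,1],cv2.INTER_CUBIC).astype(float).mean(1)[:,2:3],(1,5),1)[:,0]; g=np.gradient(s); k=g.argmin(); out.append((int(round(xs[k]*1e3)),round(g[k],1)))
    return out
for f in ('top0','top4','top5','top7','top8'): print(f,face(f'pics/{f}.png'))
E
```

```text
t 51.9 pos [ 0.4769 -0.242   0.1072] phi -166.4 r 0.0697 F [ 7.   0.3 -2.7] w 0.0226 rot [ 0.07  0.48 -0.24]
[[18.0, 4.0], [16.0, 9.0], [13.0, 13.0], [9.0, 16.0], [5.0, 18.0]]
[[-0.0, 18.0], [-5.0, 18.0], [-9.0, 16.0], [-13.0, 13.0], [-16.0, 9.0]]
[[-18.0, 5.0], [-18.0, -0.0], [-18.0, -5.0], [-16.0, -9.0], [-13.0, -13.0]]
[[-9.0, -16.0], [-5.0, -18.0], [0.0, -18.0], [5.0, -18.0], [9.0, -16.0]]
[[13.0, -13.0], [16.0, -9.0], [18.0, -5.0], [18.0, 0.0], [18.0, 5.0]]
blank [ 0.5614  0.1463 -0.0626] 0.21
blank [ 0.5595  0.0461 -0.0565] 0.22
blank [ 0.555  -0.0536 -0.0427] 0.23
top0 [(68, np.float64(-8.4)), (68, np.float64(-9.1)), (69, np.float64(-8.5))]
top4 [(68, np.float64(-7.5)), (68, np.float64(-8.1)), (69, np.float64(-8.6))]
top5 [(60, np.float64(-8.7)), (68, np.float64(-8.7)), (69, np.float64(-8.5))]
top7 [(52, np.float64(-5.6)), (52, np.float64(-7.4)), (52, np.float64(-6.4))]
top8 [(40, np.float64(-6.2)), (40, np.float64(-8.2)), (40, np.float64(-7.3))]
```

Request:
{"method": "jog_arm", "body": {"deltas": [[[18,4,0.5,0.3,0.2,0,15],[16,9,0.5,0.3,0.2,0,15],[13,13,0.5,0.3,0.2,0,15],[9,16,0.5,0.3,0,0,15],[5,18,0.5,0.2,0,0,15]]]}}

```text
clock: 52.5
eef_pos: [0.5027, -0.1689, 0.107]
tool_rot: [0.569, 0.822, -0.015, -0.008]
ft_force: [-6.0, 2.1, 10.4]
grip_width: 0.0226
```

Request:
{"method": "jog_arm", "body": {"deltas": [[[0,18,0.5,0.2,0.2,0,15],[-5,18,0.5,0.2,0.2,0,15],[-9,16,0.5,0.2,0,0,15],[-13,13,0.5,0.2,0,0,15]]]}}

```text
clock: 52.9
eef_pos: [0.5602, -0.157, 0.1073]
tool_rot: [0.566, 0.824, -0.012, -0.032]
ft_force: [-0.9, 19.3, 9.3]
grip_width: 0.0227
```

```bash
python3 cr.py 15 6
```

```text
t 52.9 pos [ 0.5602 -0.157   0.1073] phi 77.2 r 0.0703 F [-0.9 19.3  9.3] w 0.0227 rot [-3.21 -2.29 -0.5 ]
[[-5.0, 6.0], [-5.0, 5.0], [-6.0, 5.0], [-6.0, 4.0], [-6.0, 4.0]]
[[-7.0, 3.0], [-7.0, 2.0], [-7.0, 1.0], [-7.0, 1.0], [-7.0, -0.0]]
[[-7.0, -1.0], [-7.0, -2.0], [-7.0, -2.0], [-7.0, -3.0], [-6.0, -4.0]]
```

Request:
{"method": "jog_arm", "body": {"deltas": [[[-5,6,0,-1,-0.8,0,15],[-5,5,0,-1,-0.8,0,15],[-6,5,0,-1,-0.7,0,15],[-6,4,0,0,0,0,15],[-6,4,0,0,0,0,15]]]}}

```text
clock: 53.4
eef_pos: [0.5913, -0.1724, 0.1075]
tool_rot: [0.566, 0.825, 0.003, -0.002]
ft_force: [1.0, 3.9, 1.4]
grip_width: 0.0228
```

Request:
{"method": "jog_arm", "body": {"deltas": [[[-7,3,0,0,0,0,15],[-7,2,0,0,0,0,15],[-7,1,0,0,0,0,15],[-7,1,0,0,0,0,15],[-7,0,0,0,0,0,15]]]}}

```text
clock: 53.9
eef_pos: [0.612, -0.2049, 0.1078]
tool_rot: [0.566, 0.824, 0.006, -0.0]
ft_force: [2.1, 3.5, 1.1]
grip_width: 0.0227
```

```bash
python3 cr.py 15 6; python3 look.py 9
```

```text
t 53.9 pos [ 0.612  -0.2049  0.1078] phi 17.1 r 0.0705 F [2.1 3.5 1.1] w 0.0227 rot [ 0.51 -0.39 -0.44]
[[-7.0, -1.0], [-7.0, -2.0], [-7.0, -2.0], [-7.0, -3.0], [-6.0, -4.0]]
[[-6.0, -4.0], [-5.0, -5.0], [-5.0, -6.0], [-4.0, -6.0], [-4.0, -6.0]]
[[-3.0, -7.0], [-2.0, -7.0], [-1.0, -7.0], [-1.0, -7.0], [0.0, -7.0]]
blank [ 0.5602  0.146  -0.0505] 0.21
blank [ 0.5559  0.0458 -0.0437] 0.2
blank [ 0.5514 -0.0535 -0.0403] 0.22
```

View pics/t9.png

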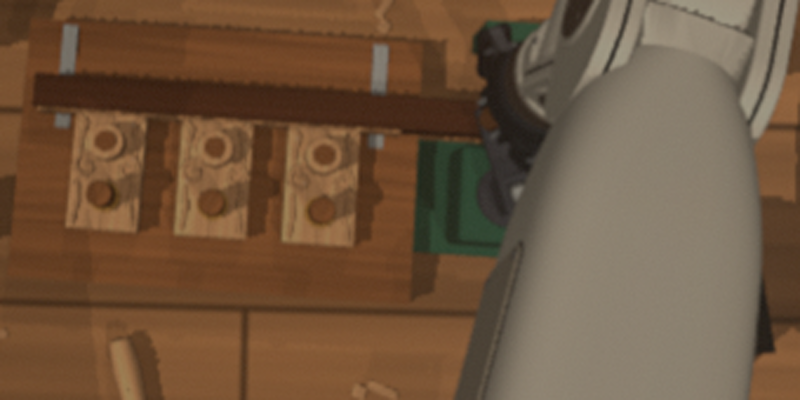

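Request:
{"method": "jog_arm", "body": {"deltas": [[[-7,-1,0,0.5,-0.4,0,15],[-7,-2,0,0,0,0,15],[-7,-2,0,0,0,0,15],[-7,-3,0,0,0,0,15],[-6,-4,0,0,0,0,15]]]}}

```text
clock: 54.5
eef_pos: [0.6132, -0.2406, 0.1074]
tool_rot: [0.566, 0.825, 0.003, -0.001]
ft_force: [4.6, 6.7, 1.2]
grip_width: 0.0225
```

Request:
{"method": "jog_arm", "body": {"deltas": [[[-6,-4,0,0,0,0,15],[-5,-5,0,0,0,0,15],[-4,-4,0,0,0,0,15],[0,0,0,0,0,0,15]]]}}

```text
clock: 54.9
eef_pos: [0.6089, -0.2532, 0.1074]
tool_rot: [0.563, 0.826, 0.011, -0.004]
ft_force: [2.4, 4.4, 0.1]
grip_width: 0.0227
```

Request:
{"method": "jog_arm", "body": {"deltas": [[[0,0,0,0,0,0,45],[0,0,0,0,0,0,45],[0,0,-20,0,0,0,45],[0,0,-25,0,0,0,45],[0,0,-25,0,0,0,45]]]}}

```text
clock: 55.4
eef_pos: [0.6016, -0.2582, 0.1716]
tool_rot: [0.565, 0.825, 0.005, -0.011]
ft_force: [0.4, -0.6, -0.2]
grip_width: 0.0449
```

```bash
python3 cr.py 1 6
python3 - <<'E'
from h import *
im=save('top','top10')
for d in masks_of('crank_handle','top')+masks_of('crank','top'): print(round(d['conf'],2),d['at'],world('top',[d['at']],.14).round(4))
def face(f):
    im=cv2.imread(f); b=np.array([.5764-.0012,.0447+.0007,-.041]); Rb=np.array([[np.cos(b[2]),-np.sin(b[2])],[np.sin(b[2]),np.cos(b[2])]])
    xs=np.arange(.02,.11,.0005); out=[]
    for y0 in (.05,-.05,.15):
        X=np.array([[np.r_[b[:2]+Rb@[x,y],.07] for y in np.linspace(y0-.008,y0+.008,20)] for x in xs]); u=proj('top',X.reshape(-1,3)).reshape(len(xs),20,2).astype(np.float32)
        s=cv2.GaussianBlur(cv2.remap(im,u[...,0],u[...,1],cv2.INTER_CUBIC).astype(float).mean(1)[:,2:3],(1,9),2)[:,0]; g=np.gradient(s); k=g.argmin(); out.append(float(xs[k]*1e3))
    return np.round(out,1)
for f in ('top4','top8','top9','top10'): print(f,face(f'pics/{f}.png'))
E
```

```text
t 55.4 pos [ 0.6016 -0.2582  0.1716] phi -29.7 r 0.0656 F [ 0.4 -0.6 -0.2] w 0.0449 rot [-0.25 -1.37 -0.25]
[[-8.0, -3.0]]
0.57 [436.9, 233.5] [[ 0.6083 -0.2017  0.14  ]]
0.96 [440.6, 254.1] [[ 0.5665 -0.2089  0.14  ]]
top4 [68.5 68.  69. ]
top8 [40.  40.  40.5]
top9 [36. 36. 37.]
top10 [36.  36.  36.5]
```

Run:
```python
from h import *
s=save('side','side10')[:,:,::-1]; t=cv2.imread('pics/top10.png')
a=cv2.resize(t[190:310,380:500],(400,400),interpolation=cv2.INTER_CUBIC); b=cv2.resize(s[140:240,310:410],(400,400),interpolation=cv2.INTER_CUBIC)
cv2.imwrite('pics/c10.png',np.hstack([a,b]))
```

```text
(no output)
```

View pics/c10.png

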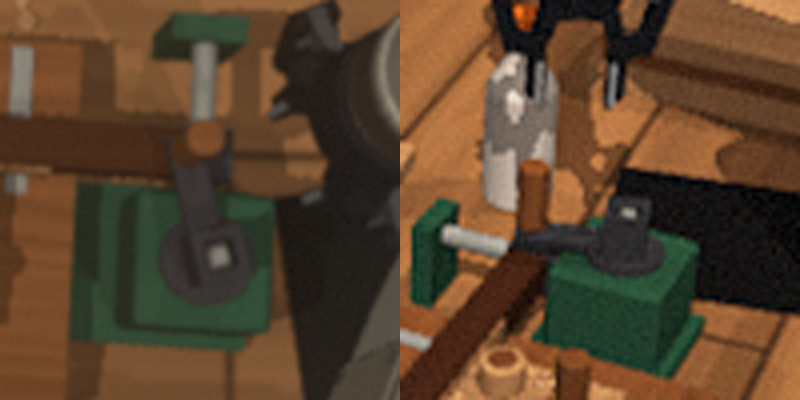

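Request:
{"method": "jog_arm", "body": {"deltas": [[[0,0,0,-0.2,-1.3,0,50],[26,-21,0,0,0,0,50],[25,-20,0,0,0,0,50],[0,0,0,0,0,5,50],[0,0,0,0,0,0,50]]]}}

```text
clock: 56.1
eef_pos: [0.537, -0.2239, 0.1623]
tool_rot: [0.602, 0.799, -0.004, -0.005]
ft_force: [0.3, 0.2, -0.1]
grip_width: 0.05
```

```bash
python3 - <<'E'
from h import *
w=world('top',[(380+205/3.333,190+140/3.333)],.148)[0]; v=world('side',[(310+533/4-100,140+165/4)],.148)[0]
for p in (w,v): d=p[:2]-[.5440,-.2250]; print(p.round(4),'alpha',np.degrees(np.arctan2(d[1],d[0])).round(1),np.linalg.norm(d).round(4))
E
python3 go.py .5446 -.2256 .107 106
```

```text
[ 0.6103 -0.2091  0.148 ] alpha 13.5 0.0682
[ 0.6136 -0.2051  0.148 ] alpha 16.0 0.0724
t 56.1 pos [ 0.537  -0.2239  0.1623] yaw 106.0 F [ 0.3  0.2 -0.1] w 50.0 j6 0.9
total tool d [-3.9  7.5 55.2] rot [-0.69 -0.17  0.03] rows 2
  if rotated first: d [-3.7  6.8 55.3]
```

Request:
{"method": "jog_arm", "body": {"deltas": [[[0,0,0,-0.7,-0.2,1,50],[-3.7,5,0,0,0,0,50],[0,0,12,0,0,0,50],[0,0,12,0,0,0,50],[0,0,0,0,0,0,50]]]}}

```text
clock: 56.6
eef_pos: [0.5435, -0.2271, 0.1341]
tool_rot: [0.608, 0.794, -0.001, 0.0]
ft_force: [0.1, 0.4, -0.9]
grip_width: 0.0505
```

```bash
python3 go.py .5446 -.2256 .107 104.8
```

```text
t 56.6 pos [ 0.5435 -0.2271  0.1341] yaw 105.2 F [ 0.1  0.4 -0.9] w 50.5 j6 0.91
total tool d [ 1.2  1.5 27.1] rot [-0.05  0.07  0.37] rows 1
```

Request:
{"method": "jog_arm", "body": {"deltas": [[[1.2,1.5,8,0,0,0,50],[0,0,10,0,0,0,50],[0,0,8,0,0,0,50],[0,0,0,0,0,0,50]]]}}

```text
clock: 57.0
eef_pos: [0.5443, -0.2253, 0.1042]
tool_rot: [0.607, 0.794, -0.001, -0.001]
ft_force: [0.3, 0.9, -0.6]
grip_width: 0.0503
```

Request:
{"method": "jog_arm", "body": {"deltas": [[[0,0,0,0,0,0,20],[0,0,0,0,0,0,20],[0,0,0,0,0,0,20],[0,0,0,0,0,0,20],[0,0,0,0,0,0,20]]]}}

```text
clock: 57.5
eef_pos: [0.5448, -0.2251, 0.1045]
tool_rot: [0.607, 0.795, -0.001, -0.001]
ft_force: [-1.2, 0.5, -1.6]
grip_width: 0.0303
```

Request:
{"method": "jog_arm", "body": {"deltas": [[[0,0,-6,0,0,0,20],[0,0,-8,0,0,0,20],[0,0,-8,0,0,0,20],[0,0,-8,0,0,0,20],[0,0,-8,0,0,0,20]]]}}

```text
clock: 58.0
eef_pos: [0.543, -0.2242, 0.1425]
tool_rot: [0.607, 0.795, -0.002, -0.004]
ft_force: [1.0, 0.3, -4.5]
grip_width: 0.0306
```

Request:
{"method": "jog_arm", "body": {"deltas": [[[0,0,-12,0,0,0,20],[0,0,-15,0,0,0,20],[0,0,-10,0,0,0,20]]]}}

```text
clock: 58.3
eef_pos: [0.5414, -0.2246, 0.1821]
tool_rot: [0.607, 0.794, -0.003, -0.005]
ft_force: [0.9, 0.6, -4.0]
grip_width: 0.0307
```

```bash
python3 go.py .49 -.385 .165 104.8
```

```text
t 58.3 pos [ 0.5414 -0.2246  0.1821] yaw 105.2 F [ 0.9  0.6 -4. ] w 30.7 j6 0.91
total tool d [-141.4  -91.5   17.5] rot [-0.58 -0.23  0.39] rows 4
  if rotated first: d [-141.9  -90.7   17.1]
```

Crank is off and held. Carry to the mat.

Request:
{"method": "jog_arm", "body": {"deltas": [[[-35,-23,0,-0.6,-0.2,0,20],[-35,-23,0,0,0,0,20],[-35,-23,0,0,0,0,20],[-30,-18,0,0,0,0,20],[0,0,0,0,0,0,20]]]}}

```text
clock: 58.8
eef_pos: [0.4928, -0.3824, 0.1876]
tool_rot: [0.605, 0.796, -0.0, 0.003]
ft_force: [0.5, 0.3, -3.9]
grip_width: 0.0302
```

Request:
{"method": "jog_arm", "body": {"deltas": [[[0,0,30,0,0,0,20],[0,0,30,0,0,0,20],[0,0,20,0,0,0,20],[0,0,0,0,0,0,20]]]}}

```text
clock: 59.2
eef_pos: [0.4921, -0.3849, 0.108]
tool_rot: [0.607, 0.794, -0.001, 0.004]
ft_force: [-0.8, 0.4, -5.1]
grip_width: 0.0303
```

```bash
python3 go.py .49 -.385 .0235 104.8
```

```text
t 59.2 pos [ 0.4921 -0.3849  0.108 ] yaw 105.2 F [-0.8  0.4 -5.1] w 30.3 j6 0.64
total tool d [ 1.1 -2.4 84.5] rot [0.23 0.41 0.41] rows 2
  if rotated first: d [ 0.5 -2.  84.5]
```

Request:
{"method": "jog_arm", "body": {"deltas": [[[0,0,15,0.2,0.4,0,20],[0,0,20,0,0,0,20],[0,0,18,0,0,0,20],[0,0,12,0,0,0,20],[0,0,8,0,0,0,20]]]}}

```text
clock: 59.7
eef_pos: [0.4963, -0.3866, 0.0375]
tool_rot: [0.607, 0.795, 0.0, 0.004]
ft_force: [0.2, 0.2, -4.0]
grip_width: 0.0307
```

```bash
python3 go.py .49 -.385 .0235 104.8
```

```text
t 59.7 pos [ 0.4963 -0.3866  0.0375] yaw 105.3 F [ 0.2  0.2 -4. ] w 30.7 j6 0.64
total tool d [ 3.3 -5.8 13.9] rot [0.32 0.4  0.5 ] rows 1
```

Lower to contact, release, rise and withdraw toward the robot.

Request:
{"method": "jog_arm", "body": {"deltas": [[[0,0,4,0.3,0.4,0,20],[0,0,4,0,0,0,20],[0,0,4,0,0,0,20],[0,0,2,0,0,0,20],[0,0,2,0,0,0,20]]]}}

```text
clock: 60.2
eef_pos: [0.4976, -0.3873, 0.0234]
tool_rot: [0.607, 0.795, 0.0, 0.001]
ft_force: [-5.8, 4.0, 14.4]
grip_width: 0.0301
```

Request:
{"method": "jog_arm", "body": {"deltas": [[[0,0,0,0,0,0,45],[0,0,0,0,0,0,50],[0,0,0,0,0,0,50],[0,0,-15,0,0,0,50],[0,0,-25,0,0,0,50]]]}}

```text
clock: 60.7
eef_pos: [0.4984, -0.3879, 0.0652]
tool_rot: [0.607, 0.795, 0.0, 0.003]
ft_force: [0.5, -0.3, 1.1]
grip_width: 0.0499
```

Request:
{"method": "jog_arm", "body": {"deltas": [[[0,0,-40,0,0,0,50],[0,0,-40,0,0,0,50],[15,-35,0,0,0,0,50],[15,-35,0,0,0,0,50],[15,-35,0,0,0,0,50]]]}}

```text
clock: 61.2
eef_pos: [0.392, -0.3767, 0.1544]
tool_rot: [0.604, 0.797, 0.0, 0.014]
ft_force: [0.2, 0.0, 0.7]
grip_width: 0.0499
```

Request:
{"method": "jog_arm", "body": {"deltas": [[[15,-35,0,0,0,0,50],[0,0,0,0,0,0,50],[0,0,0,0,0,0,50]]]}}

```text
clock: 61.5
eef_pos: [0.3492, -0.3711, 0.1556]
tool_rot: [0.606, 0.795, -0.0, 0.015]
ft_force: [0.2, 0.4, 0.3]
grip_width: 0.0502
```

```bash
python3 look.py 11
python3 - <<'E'
from h import *
print(get_obs()['eef_pos'].round(3))
t=cv2.imread('pics/t11.png'); s=cv2.imread('pics/s11.png'); s=cv2.resize(s,(220,200))
c=np.zeros((600,800,3),np.uint8); c[:400]=t; c[400:,:220]=s; s2=cv2.imread('pics/side11.png'); c[400:,230:630]=cv2.resize(s2[150:250,290:490],(400,200),interpolation=cv2.INTER_CUBIC)
cv2.imwrite('pics/fin.png',c)
for n,p in (('mallet',(180,186)),('glue',(0,0))):
    for f in ('side',): print(n,[(round(d['conf'],2),d['at']) for d in masks_of(n,f)])
E
```

```text
blank [ 0.5598  0.1459 -0.0468] 0.13
blank [ 0.5558  0.0458 -0.0441] 0.23
blank [ 0.551  -0.0536 -0.0471] 0.24
[ 0.35  -0.371  0.155]
mallet [(0.65, [352.5, 240.0]), (0.57, [219.0, 311.0])]
glue [(0.85, [339.3, 169.5])]
```

View pics/fin.png

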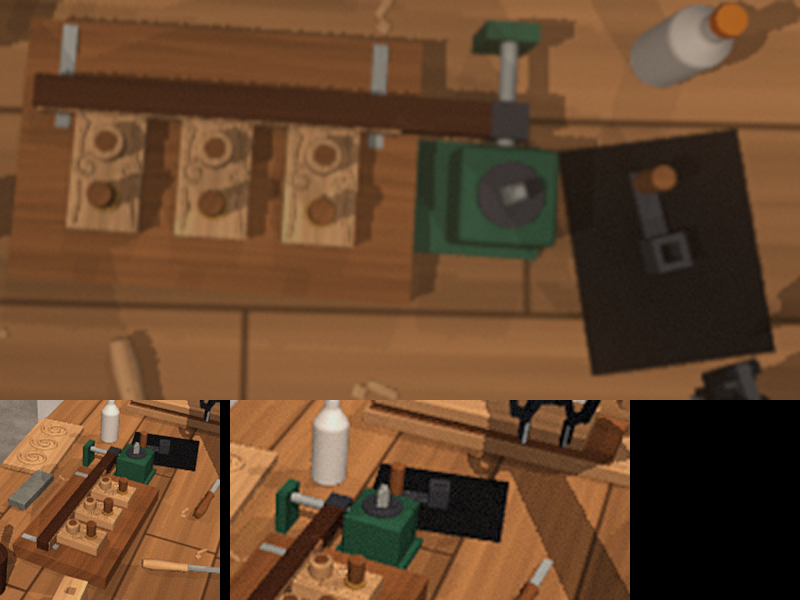

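The final picture shows the jaw against the three pinned blanks, with the crank flat on its mat (hub about column 667, row 253). The gripper is clear of everything, so I am handing the job in.

```bash
python3 -c "from workcell import job_done; print(job_done())"
```

```text
the job is handed in; nothing more can be done
None
```

I finished the task and handed the job in at about 61 s on the robot's clock. No verdict was reported.

**What I did:** I moved the three blanks over the bed holes and drove a pin fully home in each; each stopped at the home height with 12–19 N. I seated the crank on the shaft and turned it clockwise about four turns until the jaw stopped. Then I took it off and laid it flat on its mat.

**Last checks:**
- **Blanks:** all three read within about 0.01 rad of the bed's angle, with the collars down on the wood.
- **Jaw:** its face moved about 32.5 mm in the pictures and now touches the blanks. With the estimated start position, that puts it at roughly 36–37 mm, against the required 34 mm. I had no direct reading of the jaw.
- **Crank:** by the gripper's release position, the hub lies about 7 mm from the mat centre.
- **Mallet and glue bottle:** the glue bottle is where it started. One mallet detection matches its start position, but a better-scored one was on the jig; I took that as a false detection.

**What went wrong or disagreed:**
- **Crank lifted:** midway through cranking, the gripper had risen about 7 mm on the handle side, so the crank may have tilted. I pressed it back down before the jaw reached half shut.
- **Crank swung back:** the gripper's last reading put the handle about 40° further round than where I found it after letting go. I took this as springback from the stop.

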